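Put the three solvent bottles back on their own drip trays

ROBOT

A 7-joint arm with a two-finger parallel gripper is mounted at the origin on the work surface. World frame = base frame: x ahead of the robot, y to its left, z up, the work surface at z = 0. Lengths are in m, angles in degrees, forces in N, time in s.
With the tool pointing down it reaches from about 0.35 to 0.775 m from the base axis. Payload 3.1 kg.
Tool frame: the origin (TCP) lies midway between the tips of the shut fingers; the grasp point (between the pads) lies 19 mm behind it; x points along the fingers, z is the direction in which the jaws open and shut, and the axes are right-handed (so a half turn about x gives the same grasp; the last joint's range is limited). The gripper opens to 85 mm and grips with 20 to 120 N. Pads are 22 mm wide; open, the fingers measure 114 mm over their backs; the gripper's body (76 mm by 85 mm) begins 54 mm behind the grasp point. The pads swing forward as they close: fully open they stand 13 mm farther back than shut.
Start: joints at [72.554, 17.813, 0.802, 86.603, -0.252, 75.585, -1.558], TCP at [0.143, -0.531, 0.231] pointing down, gripper open.
Joint ranges: [-154.91, 154.91], [-16.99, 109.72], [-72.82, 74.43], [7.12, 147.25], [-82.49, 262.49], [11.32, 116.49], [-174.64, 174.64]. Speed limits (degrees/s): [159.86, 159.86, 180, 180, 180, 180, 180].

INTERFACE

Orientations are given as [roll, pitch, yaw] about the fixed x, y, z axes, in that order (R = Rz(yaw) Ry(pitch) Rx(roll)).
In Python, from workcell import arm gives the robot as it stands. The module is installed in compiled form; this text tells all that it offers.
- The arm moves only by the tool apply_moves, never from a script. Its argument "commands" is a list of rows, each an object of numbers: "gripper": the closure, from 0 (fully open) to 1 (shut); "tx", "ty", "tz": the shift along the tool's x, y, z scaled (see below); "wx", "wy", "wz": the turn, a rotation vector about the tool's x, y, z scaled (see below). In form: [{"gripper": .., "tx": .., "ty": .., "tz": .., "wx": .., "wy": .., "wz": ..}, ...]. A call has exactly 8 rows; each row shifts and turns the pose as measured when the row begins, along the tool's axes as they then stand; what a row does not reach is not made up. The controller multiplies each number of a shift by 0.025 m and each number of a turn by 5 degrees. A row lasts 1/10 s, in which the tool goes at most 50 mm and 8.59 degrees, less where a joint would pass 70% of its speed; a pose out of reach is approached as far as the arm can. A call with a number of a shift or a turn outside -1 to 1 is refused whole. A call with a gripper value outside its range is refused whole. The fingers move at their own pace and stop on an object; the grip force is fixed at half the most. Time passes only in rows, so rows that do not move let the fingers close, or fill a call up. It gives the time, the measured TCP pose, the force and the opening at its end, in the units of the state.
- arm.get_obs(): the state, without advancing time (a new reading comes with each control period).
- arm.read_camera(name): name is "scene" or "side" or "wrist"; returns (picture, depth): 480x640x3 uint8, red, green, blue; 480x640 float32, m along the optical axis (not along the pixel's ray), 0 where there is no reading.
- arm.camera_info(name): a dict with "fx", "fy", "cx", "cy" (pixels), "world_from_camera" (4x4, takes a point from camera to world coordinates). Camera axes: x right, y up, looking along -z (the intrinsics and any distortion apply to the point x, -y, -z); pixel columns grow to the right and rows downward; lengths in m; the calibration is good to about 2 mm. A picture is of the moment at which its call begins: read the wrist's pose just before it. camera_info takes no time and is no camera call; for the wrist camera it gives the pose at the moment of the call.
- arm.hand_in(): hands the job in, once; it reports no verdict.
Trained networks look in the newest picture that a camera, given by its name, has taken for a name from the list of things; names that differ only in an ending like _2 or _b are one class to them, and where a whole thing is asked for, a point or a joint stands for the part that bears it (a point fixed in the world has none). Each returns a list of dicts, best first, with "confidence" (0 to 1); they miss things now and then, are a little off and sometimes report something else, mostly with a low value. They report only what shows in the picture. A call takes as long as a camera call. They do not tell look-alikes from the thing itself.
- arm.boxes_of(camera, thing): "centre" ([x, y, z] in m, in world coordinates, good to about 4 mm: the middle of the surface that is visible of it).
- arm.cut_out(camera, thing): "pixels" (480x640 bool, what is visible of it).
The state is a dict: "t": time; "joints": joint angles; "qd": joint speeds; "tau": joint torques, N m; "ee_pos": TCP position; "ee_rot": TCP orientation; "ft_force": force on the tool from outside, world axes, zero at the start; "torque": the same for the moment, N m; "grip_width": opening from 0.0 (shut) to 1.0 (fully open).
Only numpy, scipy, OpenCV 4.12 (cv2) and the standard library are available. Lean on these libraries where they do the work, as an engineer would, in place of code of your own. Each camera call takes 0.05 s, during which the arm holds its last target.

TASK

The three solvent bottles stand on each other's drip trays: put each one upright in the middle of the tray of its own shape (round on round, square on square, the oblong one on the oblong tray and lengthwise along it). Park one bottle in the middle of the empty cork mat, letting it stand there by itself, to make room; never stand a bottle on the bare bench. They are glass: keep them upright, set them down rather than drop them, and leave the beaker, the vial rack and the steel pump head where they are.

Things in the scene. Friction and masses are not known exactly. Their poses are not given: they have to be found in the camera images.
- round_bottle: Amber bottle with a round body, 66 mm in diameter up to 72 mm, then a sloping shoulder to 88 mm and a 30 mm neck. Its orange screw cap (fixed on, 40 mm diameter, ribbed, 35 mm tall) reaches from 100 to 135 mm above the underside: pick the bottle up by the cap. About 0.3 kg. Origin: centre of its underside; z up.
- square_bottle: Amber bottle with a square body, 58 x 58 mm up to 74 mm, shoulder to 87 mm, 30 mm neck. The same orange cap (40 mm diameter, fixed on) reaches from 98 to 133 mm above the underside. About 0.3 kg. Origin: centre of its underside; x and y along its sides, z up.
- oblong_bottle: Amber bottle with a flat oblong body, 82 mm long (its x) by 44 mm (its y) up to 72 mm, shoulder to 85 mm, 30 mm neck. The same orange cap (40 mm diameter, fixed on) reaches from 95 to 130 mm above the underside. About 0.3 kg. Origin: centre of its underside; z up.
- round_tray: Round white drip tray fixed to the bench, 120 mm outside and 112 mm inside diameter; floor 6 mm and rim 12 mm above the bench. Home of the round bottle. Origin: centre of its underside, on the bench.
- square_tray: Square white drip tray fixed to the bench, 104 mm outside and 96 mm inside; floor 6 mm and rim 12 mm above the bench. Home of the square bottle. Origin: centre of its underside; x and y along its sides.
- oblong_tray: Oblong white drip tray fixed to the bench, 134 mm (its x) by 84 mm (its y) outside, 126 x 76 mm inside; floor 6 mm and rim 12 mm above the bench. Home of the oblong bottle, whose length lies along the tray's length. Origin: centre of its underside.
- cork_mat: Flat brown cork mat fixed to the bench, 120 x 120 mm, 6 mm thick, empty at the start: the free spot. Origin: centre of its underside; x and y along its sides.
- beaker: Bystander: empty glass beaker, 68 mm diameter, 85 mm tall, loose. Origin: centre of its underside.
- vial_rack: Bystander: grey rack, 70 x 150 mm (x, y), full of small vials, 44 mm tall, loose. Origin: centre of its underside.
- pump_head: Bystander: plain steel cylinder, 48 mm diameter, 32 mm tall, loose. Origin: centre of its underside.
Mind the look-alikes: they are no part of the job. What is shaped like the round_bottle but purple or yellow is not meant.

How it is judged:
By the outcome, as a careful person would: the job done as asked, in the order asked, and still so for the second after the job is handed in, with the robot touching nothing.
It also fails if it takes over 104 s, if anything falls off the work surface, if the arm or the gripper's body presses on something with over 40 N, if the wrist force passes 120 N, or if a joint passes its speed limit or range.

## Working session

There is one attempt and no reset: what is moved stays moved. The work goes in short steps, Python scripts to look and compute and a tool call to move; the robot and the scene stay as the last step left them, time stands still between calls to the robot, and variables do not carry over. Pictures are saved under pics/ and viewed, and the job is handed in when it is done.

Besides the shell and the picture viewer there is one more tool, called after "Call:" by a JSON object that holds its "op" and its "data", one argument or row to a line. apply_moves: Moves the arm, as the interface text tells. Its arguments: {"type":"object","properties":{"commands":{"type":"array","items":{"type":"object","properties":{"gripper":{"type":"number"},"tx":{"type":"number"},"ty":{"type":"number"},"tz":{"type":"number"},"wx":{"type":"number"},"wy":{"type":"number"},"wz":{"type":"number"}}}}},"required":["commands"]}

```bash
mkdir -p pics; ls
python3 - <<'E'
from workcell import arm
import cv2,numpy as np
o=arm.get_obs(); print(o)
for c in ["scene","side"]:
    p,d=arm.read_camera(c); cv2.imwrite(f"pics/{c}0.png",p[:,:,::-1]); np.savez(f"{c}0.npz",p=p,d=d)
    i=arm.camera_info(c); print(c,i)
    for n in ["round_bottle","square_bottle","oblong_bottle","round_tray","square_tray","oblong_tray","cork_mat","beaker","vial_rack","pump_head"]:
        try: print(n,[(np.round(b["centre"],3).tolist(),round(b["confidence"],2)) for b in arm.boxes_of(c,n)])
        except Exception as e: print(n,e)
print(arm.get_obs()["t"])
E
```

```text
pics
{'t': 0.0, 'joints': array([72.5531753 , 17.86349459,  0.80112823, 86.69247344, -0.25155641,
       75.58426389, -1.55932049]), 'qd': array([-0.01809455,  0.02315228, -0.00860258,  0.06457161, -0.037366  ,
        0.00886381,  0.02323547]), 'tau': array([ 1.52919883e-04, -3.79916489e+01,  1.46122947e-01, -2.30596858e+01,
        1.23326390e-02,  1.35785443e-02, -5.12949789e-07]), 'ee_pos': array([ 0.1427064 , -0.53040291,  0.23018814]), 'ee_rot': array([-177.5076112 ,   89.86152174,  107.55416431]), 'ft_force': array([ 0.3424929 , -0.30398952, -0.41170509]), 'torque': array([-0.04155739, -0.02061032, -0.01209028]), 'grip_width': 1.0009856791357528}
scene {'fx': 468.45568870920556, 'fy': 468.45568870920556, 'cx': 315.824086313883, 'cy': 236.55715464595752, 'world_from_camera': array([[-0.64602282, -0.42247663,  0.63574209,  1.17867963],
       [ 0.76315116, -0.34006092,  0.54950785,  0.60639381],
       [-0.01596319,  0.84016193,  0.54210065,  0.63105746],
       [ 0.        ,  0.        ,  0.        ,  1.        ]])}
round_bottle [([0.413, -0.362, 0.071], 0.97), ([0.306, -0.209,
[... 734 characters left out ...]
 -0.61723873],
       [ 0.01073524,  0.68807607,  0.72555915,  0.69802401],
       [ 0.        ,  0.        ,  0.        ,  1.        ]])}
round_bottle [([0.419, -0.251, 0.086], 0.94), ([0.289, -0.238, 0.076], 0.67), ([0.389, -0.396, 0.079], 0.58)]
square_bottle [([0.444, 0.011, 0.081], 0.95)]
oblong_bottle [([0.43, 0.183, 0.081], 0.61)]
round_tray [([0.41, 0.194, 0.008], 0.72)]
square_tray [([0.43, -0.242, 0.006], 0.59)]
oblong_tray [([0.441, 0.012, 0.086], 0.73), ([0.452, -0.0, 0.001], 0.67)]
cork_mat [([0.632, 0.131, 0.007], 0.73)]
beaker [([0.575, 0.364, 0.062], 0.68)]
vial_rack [([0.634, -0.154, 0.03], 0.78)]
pump_head [([0.416, -0.251, 0.088], 0.74), ([0.553, -0.373, 0.029], 0.64)]
1.1
```

View pics/scene0.png

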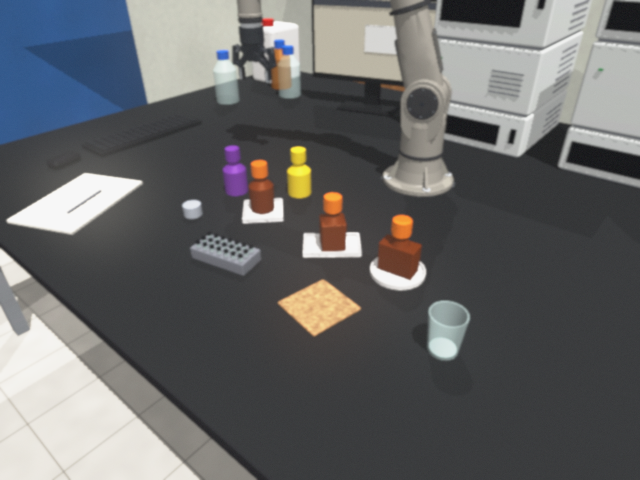

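View pics/side0.png

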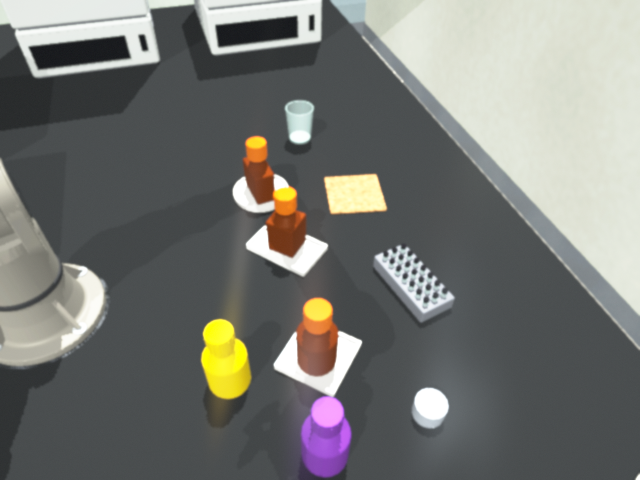

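The scene image shows amber, orange-capped bottles: round at (261,190) on the square tray, square at (332,225) on the oblong tray and oblong at (400,250) on the round tray. The round-shaped candidates are purple (235,172), yellow (299,173) and amber (261,190). Only the amber one fits. The mat is empty at (319,306).

```bash
cat > h.py <<'E'
from workcell import arm
import cv2,numpy as np
def cloud(c,p,d,i=None):
    i=i or arm.camera_info(c)
    v,u=np.mgrid[0:480,0:640]
    P=np.stack([(u-i['cx'])/i['fx']*d,-(v-i['cy'])/i['fy']*d,-d],-1)
    M=i['world_from_camera']; W=P@M[:3,:3].T+M[:3,3]; W[d<=0]=np.nan
    return W
def circ(xy):
    A=np.c_[2*xy,np.ones(len(xy))]; s=np.linalg.lstsq(A,(xy**2).sum(1),rcond=None)[0]
    return s[:2],np.sqrt(s[2]+s[:2]@s[:2])
E
python3 - <<'E'
from h import *
s=cv2.imread("pics/scene0.png"); t=cv2.imread("pics/side0.png")
a=cv2.resize(s[140:290,200:450],None,fx=3,fy=3); cv2.imwrite("pics/crop0.png",a)
b=cv2.resize(t[120:480,180:400],None,fx=1.6,fy=1.6); cv2.imwrite("pics/crop0b.png",b)
for c in ["scene","side"]:
    z=np.load(c+"0.npz"); p,d=z["p"],z["d"]; W=cloud(c,p,d)
    hsv=cv2.cvtColor(p,cv2.COLOR_RGB2HSV); H,S,V=[hsv[...,k].astype(int) for k in range(3)]
    area=(W[...,0]>.2)&(W[...,0]<.8)&(abs(W[...,1])<.5)
    bench=area&(V<60)&(abs(W[...,2])<.01); print(c,"bench z",np.median(W[bench][:,2]))
    for nm,m in [("cap",area&(S>150)&(H>=6)&(H<20)&(V>180)&(W[...,2]>.09)),("white",area&(S<50)&(V>130)&(W[...,2]<.02)),("cork",area&(H>8)&(H<25)&(S>60)&(W[...,2]<.015))]:
        n,l,st,_=cv2.connectedComponentsWithStats(m.astype(np.uint8))
        for k in range(1,n):
            if st[k,4]<60: continue
            q=W[l==k]; px=st[k,:4]
            if nm=="cap":
                zt=np.percentile(q[:,2],95); top=q[q[:,2]>zt-.006]
                print(nm,px,st[k,4],"ztop",round(zt,4),"meantop",np.round(top.mean(0),4),"rect",[np.round(x,3) for x in cv2.minAreaRect((top[:,:2]).astype(np.float32))])
            else:
                r=cv2.minAreaRect(q[:,:2].astype(np.float32)); print(nm,px,st[k,4],np.round(np.median(q[:,2]),4),np.round(r[0],4),np.round(r[1],4),round(r[2],1))
E
```

```text
scene bench z -0.0005666654785234093
cap [251 160  16  18] 242 ztop 0.1419 meantop [ 0.4325 -0.2291  0.1402] rect [array([ 0.43, -0.23]), array([0.039, 0.038]), np.float64(20.86)]
cap [324 193  18  21] 311 ztop 0.1396 meantop [0.4536 0.0299 0.138 ] rect [array([0.452, 0.029]), array([0.039, 0.036]), np.float64(39.389)]
cap [393 215  19  24] 371 ztop 0.1364 meantop [0.4395 0.2018 0.1349] rect [array([0.438, 0.201]), array([0.04 , 0.037]), np.float64(9.394)]
white [242 197  42  27] 676 0.0059 [ 0.4252 -0.2355] [0.1434 0.1128] 44.6
white [184 209  18  10] 105 0.0105 [ 0.5711 -0.3492] [0.0192 0.0426] 60.6
white [302 232  60  26] 1019 0.0058 [0.4404 0.0175] [0.1145 0.1426] 39.0
white [369 258  58  33] 894 0.0058 [0.4452 0.2103] [0.1024 0.1258] 39.8
white [428 344  31  16] 192 0.0117 [0.5982 0.3931] [0.0205 0.0517] 25.3
white [147 404  61  54] 1577 -0.7501 [ 0.7535 -0.3899] [0.22   0.0931] 89.9
white [188 441  67  39] 1379 -0.7503 [ 0.7531 -0.1705] [0.0937 0.2093] 0.2
cork [286 180  27  20] 133 0.0011 [ 0.2741 -0.2365] [0.1259 0.0764] 44.1
cork [322 191  22  22] 64 -0.0005 [ 0.2669 -0.1174
[... 659 characters left out ...]
054 [0.4908 0.2271] [0.0609 0.0298] 78.4
white [232 176  42  37] 713 0.0057 [0.4075 0.1989] [0.0636 0.1394] 19.7
white [245 225  83  52] 1645 0.0054 [0.4496 0.0322] [0.1019 0.1488] 40.2
white [375 263  77  58] 369 0.0138 [ 0.6165 -0.1563] [0.0587 0.1562] 35.7
white [273 331  89  66] 2168 0.0057 [ 0.4353 -0.2199] [0.1175 0.1127] 45.1
white [412 387  38  42] 318 0.0045 [ 0.569  -0.3571] [0.0703 0.0528] 35.7
cork [323 173  65  42] 462 0.0014 [0.636  0.1442] [0.1393 0.1277] 78.2
cork [302 297  32  25] 101 -0.0005 [ 0.4624 -0.1337] [0.0544 0.0549] 72.6
cork [226 314  13  25] 80 -0.0008 [ 0.314  -0.1259] [0.0131 0.0515] 11.3
cork [208 388  23  34] 333 -0.0008 [ 0.2575 -0.2572] [0.0372 0.0454] 46.0
```

```bash
sleep 1; ls pics
```

```text
crop0.png
crop0b.png
scene0.png
side0.png
```

View pics/crop0.png

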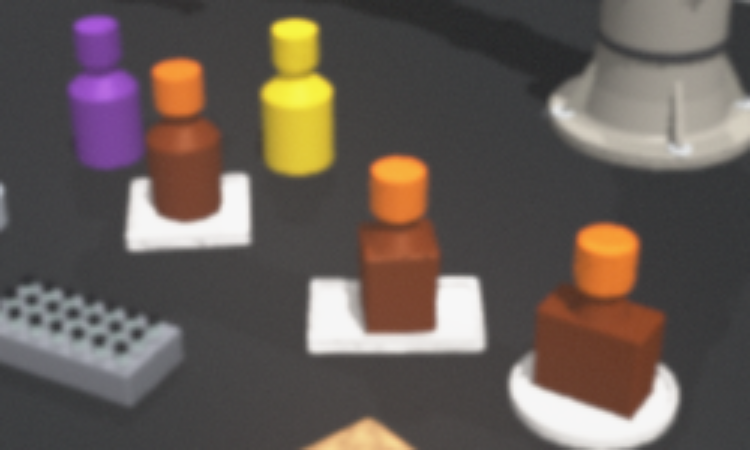

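View pics/crop0b.png

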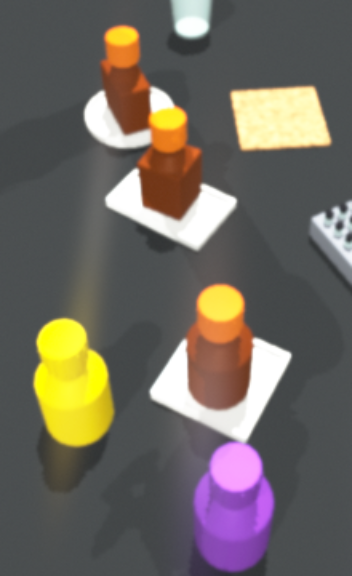

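The crops confirm it: the amber round bottle stands between the purple and yellow look-alikes. Next I'll fit precise poses by matching silhouettes in both cameras.

```bash
cat > fit.py <<'E'
from h import *
from scipy.optimize import minimize
SS=4
def proj(i,X):
    M=np.linalg.inv(i['world_from_camera']); P=X@M[:3,:3].T+M[:3,3]
    return np.c_[i['cx']+i['fx']*P[:,0]/-P[:,2], i['cy']-i['fy']*P[:,1]/-P[:,2]]
def outline(sh):
    if sh[0]=='c':
        a=np.linspace(0,2*np.pi,48,endpoint=False); return sh[1]/2*np.c_[np.cos(a),np.sin(a)]
    x,y=sh[1]/2,sh[2]/2; return np.array([[x,y],[-x,y],[-x,-y],[x,-y]])
def prism(sh,z0,z1,pose):
    o=outline(sh); c,s=np.cos(pose[2]),np.sin(pose[2]); o=o@np.array([[c,s],[-s,c]])+pose[:2]
    return np.vstack([np.c_[o,np.full(len(o),z)] for z in (z0,z1)])
def render(i,parts,pose,roi):
    x0,y0,x1,y1=roi; im=np.zeros(((y1-y0)*SS,(x1-x0)*SS),np.float32)
    for P in parts(pose):
        uv=cv2.convexHull(((proj(i,P)-[x0-.5,y0-.5])*SS).astype(np.float32))
        cv2.fillPoly(im,[np.round((uv-.5)*16).astype(np.int32)],1.0,shift=4)
    return cv2.resize(im,((x1-x0),(y1-y0)),interpolation=cv2.INTER_AREA)
def fit(data,parts,x0,useyaw=True):
    # data: list of (info, soft mask float, dontcare bool)
    x0=np.array(x0,float)
    rois=[]
    for i,m,dc in data:
        uv=np.vstack([proj(i,P) for P in parts(x0)]); a=np.floor(uv.min(0)-25).astype(int); b=np.ceil(uv.max(0)+25).astype(int)
        rois.append((max(a[0],0),max(a[1],0),min(b[0],640),min(b[1],480)))
    def cost(v,full=False):
        p=[v[0]/1000,v[1]/1000,np.radians(v[2]) if useyaw else x0[2]]; C=[]
        for (i,m,dc),r in zip(data,rois):
            R=cv2.GaussianBlur(render(i,parts,np.array(p),r),(0,0),1.0); M=m[r[1]:r[3],r[0]:r[2]]; D=dc[r[1]:r[3],r[0]:r[2]]
            C.append(((R-M)**2*(~D)).sum())
        return C if full else sum(C)
    best=None
    ys=[np.degrees(x0[2])+k for k in ((-25,-10,0,10,25) if useyaw else (0,))]
    for y in ys:
        s0=[x0[0]*1000,x0[1]*1000]+([y] if useyaw else [])
        n=len(s0); sim=np.array([s0]+[np.array(s0)+np.eye(n)[k]*6 for k in range(n)])
        r=minimize(cost,s0,method='Nelder-Mead',options=dict(initial_simplex=sim,xatol=.05,fatol=.01))
        if best is None or r.fun<best.fun: best=r
    return np.round(best.x,2),np.round(cost(best.x,True),1)
def masks(p,W):
    hsv=cv2.cvtColor(p,cv2.COLOR_RGB2HSV); H,S,V=[hsv[...,k].astype(int) for k in range(3)]
    white=(S<60)&(V>125)
    amber=(((H<20)|(H>172))&(S>130)&(V>45))
    return white,amber,H,S,V
soft=lambda m:cv2.GaussianBlur(m.astype(np.float32),(0,0),.6)
TR={'round_tray':('c',.120),'square_tray':('r',.104,.104),'oblong_tray':('r',.134,.084)}
BO={'round_bottle':(('c',.066),.072,.088,.100,.135),'square_bottle':(('r',.058,.058),.074,.087,.098,.133),'oblong_bottle':(('r',.082,.044),.072,.085,.095,.130)}
def trayparts(n): return lambda p:[prism(TR[n],0,.012,p)]
def botparts(n,z=.006):
    b,h,s,c0,c1=BO[n]
    def f(p):
        B=prism(b,z,z+h,p); N=prism(('c',.03),z+s,z+c0,p)
        top=N[:len(N)//2]; return [np.vstack([B,top]) ,N,prism(('c',.04),z+c0,z+c1,p)]
    return f
def getd(): 
    out={}
    for c in ["scene","side"]:
        p,d=arm.read_camera(c); out[c]=(p,d)
    return out
E
cat > m1.py <<'E'
from fit import *
L={}
for c in ["scene","side"]:
    z=np.load(c+"0.npz"); p,d=z['p'],z['d']; L[c]=(arm.camera_info(c),p,masks(p,None))
def run(kind,n,x0,yaw=True):
    for cams in (["scene","side"],["scene"],["side"]):
        D=[]
        for c in cams:
            i,p,(w,a,H,S,V)=L[c]
            if kind=='t': D.append((i,soft(w),cv2.dilate(a.astype(np.uint8),np.ones((5,5)))>0))
            elif kind=='b': D.append((i,soft(a),np.zeros_like(a)))
            else: D.append((i,soft((H>8)&(H<25)&(S>50)&(V>130)),np.zeros_like(a)))
        f=trayparts(n) if kind=='t' else botparts(n) if kind=='b' else (lambda p:[prism(('r',.12,.12),0,.006,p)])
        print(n,cams,*fit(D,f,x0,yaw))
R=np.radians
run('t','round_tray',[.435,.194,0],False)
run('t','square_tray',[.429,-.235,R(45)])
run('t','oblong_tray',[.449,.022,R(130)])
run('m','cork_mat',[.635,.137,R(78)])
run('b','round_bottle',[.429,-.235,0],False)
run('b','square_bottle',[.449,.022,R(40)])
run('b','oblong_bottle',[.435,.194,R(100)])
E
python3 m1.py
```

```text
round_tray ['scene', 'side'] [436.45 202.03] [634.4 291.9]
round_tray ['scene'] [438.24 201.95] [629.5]
round_tray ['side'] [435.22 201.7 ] [288.5]
square_tray ['scene', 'side'] [ 434.07 -225.66   45.29] [153.4 757.3]
square_tray ['scene'] [ 435.63 -223.29   43.66] [146.]
square_tray ['side'] [ 433.83 -225.81   44.67] [755.5]
oblong_tray ['scene', 'side'] [447.81  23.73 130.58] [365.3 550.7]
oblong_tray ['scene'] [449.91  25.19 128.75] [356.]
oblong_tray ['side'] [447.43  23.21 131.65] [545.1]
cork_mat ['scene', 'side'] [633.19 138.73  78.24] [  12.6 1752.4]
cork_mat ['scene'] [632.75 138.1   78.36] [11.7]
cork_mat ['side'] [634.09 139.88  78.63] [1746.8]
round_bottle ['scene', 'side'] [ 431.26 -227.66] [ 139.4 1379.8]
round_bottle ['scene'] [ 422.78 -238.67] [88.3]
round_bottle ['side'] [ 432.45 -224.37] [1366.5]
square_bottle ['scene', 'side'] [450.62  28.78  40.17] [ 126.1 1307.1]
square_bottle ['scene'] [442.37  22.31  39.34] [92.5]
square_bottle ['side'] [451.74  31.15  57.84] [1245.3]
oblong_bottle ['scene', 'side'] [436.5  200.39  90.89] [ 208.5 1211.4]
oblong_bottle ['scene'] [429.25 196.38  69.86] [147.7]
oblong_bottle ['side'] [437.78 205.8   90.96] [1192.7]
```

Run:
```python
from fit import *
for c in ["scene","side"]:
    z=np.load(c+"0.npz"); w,a,H,S,V=masks(z['p'],None)
    m=(H>8)&(H<25)&(S>50)&(V>130)
    im=np.stack([a*255,w*255,m*255],-1).astype(np.uint8)
    im=im[130:300,170:470] if c=="scene" else im[90:480,170:460]
    cv2.imwrite(f"pics/mask_{c}.png",cv2.resize(im,None,fx=1.5 if c=="side" else 2.2,fy=1.5 if c=="side" else 2.2))
    hs=np.dstack([H,S,V])
    print(hs[[215,232,240],[261,332,332]] if c=="scene" else hs[[330,350,370,225,240,190,180,200],[317,317,317,280,290,355,260,262]])
```

```text
[[ 15   4 242]
 [  8 157 122]
 [  8 150 122]]
[[ 12 184 236]
 [  7 122 152]
 [  6 101 137]
 [ 11 200 130]
 [ 10 196 116]
 [ 27  73 255]
 [  9 181 120]
 [ 10 185 117]]
```

View pics/mask_side.png

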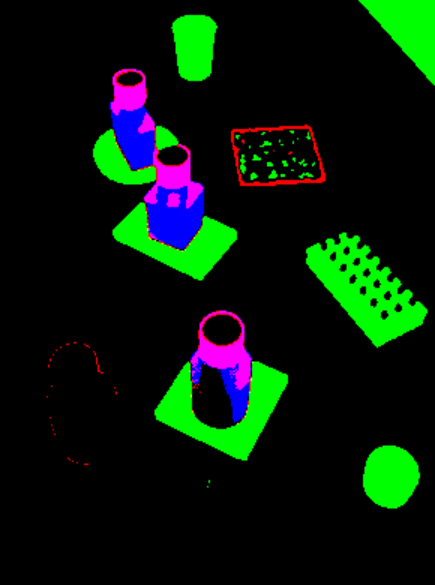

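View pics/mask_scene.png

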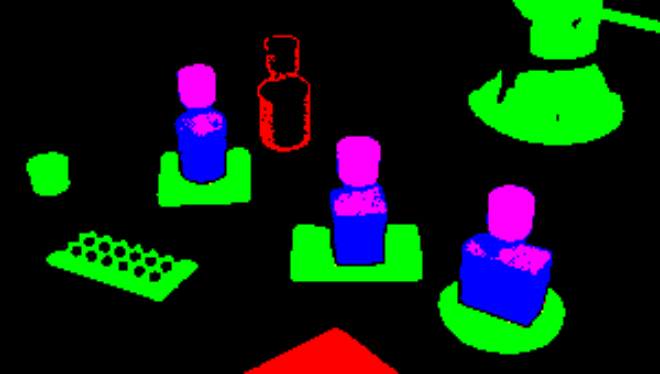

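```bash
python3 - <<'E'
s=open('fit.py').read()
s=s.replace("-25).astype","-9).astype").replace("+25).astype","+9).astype")
s=s.replace("amber=(((H<20)|(H>172))&(S>130)&(V>45))","amber=(((H<24)|(H>172))&(S>70)&(V>60))")
open('fit.py','w').write(s)
m=open('m1.py').read().replace("(H>8)&(H<25)&(S>50)&(V>130)","(H>8)&(H<40)&(S>25)&(V>130)")
open('m1.py','w').write(m)
E
python3 m1.py
python3 - <<'E'
from fit import *
z=np.load("side0.npz"); w,a,H,S,V=masks(z['p'],None)
print(np.dstack([H,S,V])[[147,200,315],[257,285,317]])
im=np.stack([a*255,w*255,a*0],-1).astype(np.uint8)[90:480,170:460]
cv2.imwrite("pics/mask_side2.png",cv2.resize(im,None,fx=1.5,fy=1.5))
E
```

```text
round_tray ['scene', 'side'] [436.75 201.83] [ 72.8 105.8]
round_tray ['scene'] [438.27 201.97] [68.4]
round_tray ['side'] [435.22 201.7 ] [101.3]
square_tray ['scene', 'side'] [ 434.07 -225.66   45.29] [38.2 75.2]
square_tray ['scene'] [ 435.58 -223.81   44.07] [31.1]
square_tray ['side'] [ 433.75 -226.31   45.05] [73.7]
oblong_tray ['scene', 'side'] [448.18  23.32 130.75] [ 50.9 110.9]
oblong_tray ['scene'] [450.47  25.49 128.98] [42.5]
oblong_tray ['side'] [447.26  22.98 131.13] [103.]
cork_mat ['scene', 'side'] [633.66 139.01  78.6 ] [14.5 31.2]
cork_mat ['scene'] [632.75 138.1   78.36] [11.7]
cork_mat ['side'] [634.08 139.97  78.7 ] [26.1]
round_bottle ['scene', 'side'] [ 430.01 -228.97] [ 95.  484.3]
round_bottle ['scene'] [ 423.6  -237.79] [47.5]
round_bottle ['side'] [ 430.18 -228.55] [481.9]
square_bottle ['scene', 'side'] [450.73  29.1   43.34] [104.7 757. ]
square_bottle ['scene'] [444.64  23.51  41.57] [59.6]
square_bottle ['side'] [451.65  31.04  51.17] [735.8]
oblong_bottle ['scene', 'side'] [436.14 200.33  94.85] [116.4 425.2]
oblong_bottle ['scene'] [430.92 197.24  92.5 ] [82.9]
oblong_bottle ['side'] [437.48 204.59  93.4 ] [395.]
[[ 23 213 255]
 [ 22 214 255]
 [ 27 172 255]]
```

View pics/mask_side2.png

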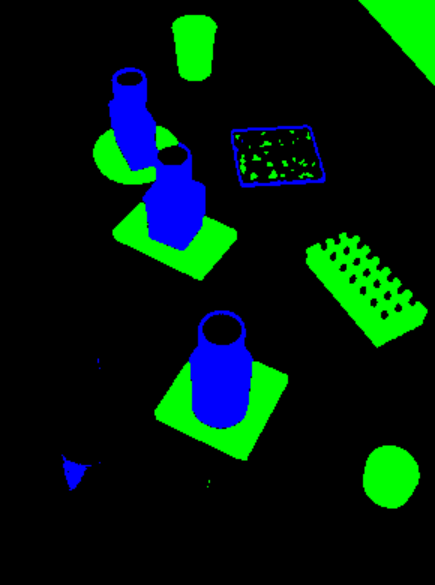

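```bash
python3 - <<'E'
s=open('fit.py').read()
s=s.replace("    return white,amber,H,S,V","""    cs,_=cv2.findContours(amber.astype(np.uint8),cv2.RETR_EXTERNAL,cv2.CHAIN_APPROX_NONE)
    f=np.zeros(amber.shape,np.uint8); cv2.drawContours(f,[k for k in cs if cv2.contourArea(k)>100],-1,1,-1); amber=f>0
    return white,amber,H,S,V""")
open('fit.py','w').write(s)
E
python3 m1.py | grep bottle
cat > ov.py <<'E'
from fit import *
P={'round_bottle':(.430,-.229,0),'square_bottle':(.449,.026,np.radians(42)),'oblong_bottle':(.436,.2005,np.radians(93)),'round_tray':(.4367,.2018,0),'square_tray':(.434,-.2257,np.radians(45)),'oblong_tray':(.448,.0235,np.radians(130.7))}
for c,(y0,y1,x0,x1) in {"scene":(140,300,220,440),"side":(130,400,220,370)}.items():
    p=np.load(c+"0.npz")['p'][:,:,::-1]; i=arm.camera_info(c)
    k=4 if c=="scene" else 2.9
    k=3.6 if c=="scene" else 2.2
    im=cv2.resize(p[y0:y1,x0:x1],None,fx=k,fy=k,interpolation=cv2.INTER_CUBIC)
    for n,q in P.items():
        for X in (botparts(n) if n in BO else trayparts(n))(np.array(q)):
            uv=cv2.convexHull(((proj(i,X)-[x0-.5,y0-.5])*k).astype(np.float32))
            cv2.polylines(im,[uv.astype(np.int32)],True,(0,255,0) if n in BO else (255,0,255),1)
    cv2.imwrite(f"pics/ov_{c}.png",im)
E
python3 ov.py
```

```text
round_bottle ['scene', 'side'] [ 430.02 -228.97] [95.  88.7]
round_bottle ['scene'] [ 423.6  -237.79] [47.5]
round_bottle ['side'] [ 430.18 -228.55] [86.3]
square_bottle ['scene', 'side'] [450.73  29.1   43.34] [ 96.2 757. ]
square_bottle ['scene'] [444.64  23.51  41.57] [51.2]
square_bottle ['side'] [451.65  31.04  51.17] [735.8]
oblong_bottle ['scene', 'side'] [436.13 200.34  94.72] [116.5 315. ]
oblong_bottle ['scene'] [430.92 197.24  92.5 ] [82.9]
oblong_bottle ['side'] [437.73 205.44  93.52] [281.8]
```

View pics/ov_scene.png

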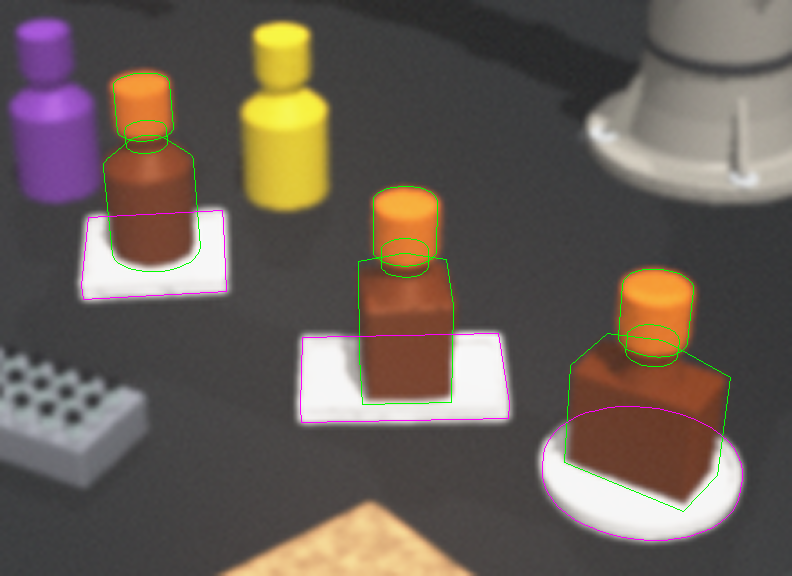

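View pics/ov_side.png

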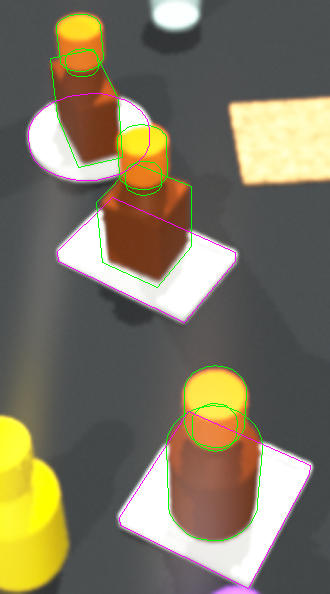

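```bash
cat > m2.py <<'E'
from fit import *
import sys
def capfit(src,n,x0,z=.006,cams=("scene","side"),verbose=True):
    b,h,s,c0,c1=BO[n]; D=[]
    f=lambda p:[prism(('c',.04),z+c0,z+c1,p)]
    for c in cams:
        i=arm.camera_info(c); p=src[c]
        hsv=cv2.cvtColor(p,cv2.COLOR_RGB2HSV); H,S,V=[hsv[...,k].astype(int) for k in range(3)]
        m=(H>4)&(H<30)&(S>130)&(V>165)
        m=cv2.morphologyEx(m.astype(np.uint8),cv2.MORPH_OPEN,np.ones((3,3)))
        # dontcare: below cap
        x=np.array(x0); dc=np.zeros(m.shape,np.uint8)
        uv=cv2.convexHull(np.vstack([proj(i,prism(b,z,z+h,x)),proj(i,prism(('c',.03),z+s,z+c0-.003,x))]).astype(np.float32)).astype(np.int32)
        cv2.fillPoly(dc,[uv],1); r=np.zeros_like(dc)
        cap=cv2.convexHull(proj(i,f(x)[0]).astype(np.float32)).astype(np.int32); cv2.fillPoly(r,[cap],1)
        dc[cv2.dilate(r,np.ones((3,3)))>0]=0
        D.append((i,soft(m),dc>0))
    return fit(D,f,list(x0)[:2]+[0],False)
if __name__=="__main__":
    src={c:np.load(c+"0.npz")['p'] for c in ("scene","side")}
    for n,x in {'round_bottle':(.430,-.229,0),'square_bottle':(.449,.026,np.radians(42)),'oblong_bottle':(.436,.2005,np.radians(93))}.items():
        for cams in (("scene","side"),("scene",),("side",)): print(n,cams,*capfit(src,n,x,cams=cams))
E
python3 m2.py
```

```text
round_bottle ('scene', 'side') [ 429.08 -231.74] [ 7.1 21.1]
round_bottle ('scene',) [ 427.81 -231.9 ] [6.4]
round_bottle ('side',) [ 429.12 -231.29] [20.1]
square_bottle ('scene', 'side') [449.75  27.42] [ 8.4 25.8]
square_bottle ('scene',) [448.61  27.28] [6.4]
square_bottle ('side',) [450.11  26.37] [22.8]
oblong_bottle ('scene', 'side') [436.06 200.51] [12.7 15.8]
oblong_bottle ('scene',) [435.18 200.55] [11.8]
oblong_bottle ('side',) [435.71 201.14] [15.8]
```

```bash
cat > go.py <<'E'
from h import *
from scipy.spatial.transform import Rotation as Ro
import sys
def Rt(a):
    a=np.radians(a); x=np.array([0,0,-1.]); z=np.array([np.cos(a),np.sin(a),0]); return np.c_[x,np.cross(z,x),z]
o=arm.get_obs(); R=Ro.from_euler('xyz',o['ee_rot'],degrees=True).as_matrix(); p=o['ee_pos']
print("t",round(o['t'],2),"pos",np.round(p,4),"jaw yaw",round(np.degrees(np.arctan2(R[1,2],R[0,2])),2),"tilt",np.round(R[:,0],3),"F",np.round(o['ft_force'],1),"grip",round(o['grip_width'],3),"j7",round(o['joints'][6],1))
if len(sys.argv)>3:
    t=np.array([float(v) for v in sys.argv[1:4]])
    print("shift units (now frame)",np.round(R.T@(t-p)/.025,3))
    if len(sys.argv)>4:
        T=Rt(float(sys.argv[4])); print("turn units",np.round(Ro.from_matrix(R.T@T).as_rotvec(degrees=True)/5,3))
        print("shift units (target frame)",np.round(T.T@(t-p)/.025,3))
E
python3 go.py .429 -.2317 .23 20; python3 go.py .429 -.2317 .23 17.5
```

```text
t 1.1 pos [ 0.1429 -0.5311  0.2313] jaw yaw -74.94 tilt [ 0.  0. -1.] F [-0.5  0.  -0.4] grip 1.002 j7 -1.6
shift units (now frame) [ 0.052 14.162 -8.591]
turn units [-1.8987e+01 -0.0000e+00 -1.0000e-03]
shift units (target frame) [ 0.051  7.341 14.848]
t 1.1 pos [ 0.1429 -0.5311  0.2313] jaw yaw -74.94 tilt [ 0.  0. -1.] F [-0.5  0.  -0.4] grip 1.002 j7 -1.6
shift units (now frame) [ 0.052 14.162 -8.591]
turn units [-18.487  -0.     -0.   ]
shift units (target frame) [ 0.051  7.981 14.514]
```

Call:
{"op": "apply_moves", "data": {
  "commands": [
    {"gripper":0,"ty":0.9,"tz":-0.55},
    {"gripper":0,"ty":0.9,"tz":-0.55},
    {"gripper":0,"ty":0.9,"tz":-0.55},
    {"gripper":0,"ty":0.9,"tz":-0.55},
    {"gripper":0,"ty":0.9,"tz":-0.55},
    {"gripper":0,"ty":0.9,"tz":-0.55},
    {"gripper":0,"ty":0.9,"tz":-0.55},
    {"gripper":0,"ty":0.9,"tz":-0.55}
  ]
}}

```text
$.commands[0]: bad value
```

```bash
python3 go.py .429 -.2317 .20 -75
```

```text
t 1.1 pos [ 0.1429 -0.5311  0.2313] jaw yaw -74.94 tilt [ 0.  0. -1.] F [-0.5  0.  -0.4] grip 1.002 j7 -1.6
shift units (now frame) [ 1.252 14.162 -8.591]
turn units [ 0.013 -0.    -0.   ]
shift units (target frame) [ 1.251 14.152 -8.607]
```

All seven fields seem to be required.

Call:
{"op": "apply_moves", "data": {
  "commands": [
    {"gripper":0,"tx":0,"ty":0.9,"tz":-0.55,"wx":0,"wy":0,"wz":0},
    {"gripper":0,"tx":0,"ty":0.9,"tz":-0.55,"wx":0,"wy":0,"wz":0},
    {"gripper":0,"tx":0,"ty":0.9,"tz":-0.55,"wx":0,"wy":0,"wz":0},
    {"gripper":0,"tx":0,"ty":0.9,"tz":-0.55,"wx":0,"wy":0,"wz":0},
    {"gripper":0,"tx":0,"ty":0.9,"tz":-0.55,"wx":0,"wy":0,"wz":0},
    {"gripper":0,"tx":0,"ty":0.9,"tz":-0.55,"wx":0,"wy":0,"wz":0},
    {"gripper":0,"tx":0,"ty":0.9,"tz":-0.55,"wx":0,"wy":0,"wz":0},
    {"gripper":0,"tx":0,"ty":0.9,"tz":-0.55,"wx":0,"wy":0,"wz":0}
  ]
}}

```text
t: 1.9
ee_pos: [0.2889, -0.3774, 0.2308]
ee_rot: [-45.7, 89.7, -121.3]
ft_force: [0.6, 0.6, 0.3]
grip_width: 1.002
```

```bash
python3 go.py .429 -.2317 .20 -75
```

```text
t 1.9 pos [ 0.2889 -0.3774  0.2308] jaw yaw -75.63 tilt [-0.002 -0.004 -1.   ] F [0.6 0.6 0.3] grip 1.002 j7 -26.5
shift units (now frame) [ 1.195  6.88  -4.258]
turn units [-0.127  0.035  0.036]
shift units (target frame) [ 1.23   6.923 -4.177]
```

Call:
{"op": "apply_moves", "data": {
  "commands": [
    {"gripper":0,"tx":0,"ty":1,"tz":-0.6,"wx":-0.1,"wy":0,"wz":0},
    {"gripper":0,"tx":0,"ty":1,"tz":-0.6,"wx":0,"wy":0,"wz":0},
    {"gripper":0,"tx":0,"ty":1,"tz":-0.6,"wx":0,"wy":0,"wz":0},
    {"gripper":0,"tx":0,"ty":1,"tz":-0.6,"wx":0,"wy":0,"wz":0},
    {"gripper":0,"tx":0,"ty":1,"tz":-0.6,"wx":0,"wy":0,"wz":0},
    {"gripper":0,"tx":0,"ty":1,"tz":-0.6,"wx":0,"wy":0,"wz":0},
    {"gripper":0,"tx":0,"ty":0.6,"tz":-0.4,"wx":0,"wy":0,"wz":0},
    {"gripper":0,"tx":0,"ty":0.2,"tz":-0.1,"wx":0,"wy":0,"wz":0}
  ]
}}

```text
t: 2.7
ee_pos: [0.4346, -0.2254, 0.2313]
ee_rot: [5.8, 89.7, -69.0]
ft_force: [0.4, 0.6, -0.7]
grip_width: 1.007
```

```bash
python3 go.py .429 -.2317 .103 -75
python3 - <<'E'
from h import *
p,d=arm.read_camera("wrist"); cv2.imwrite("pics/w1.png",p[:,:,::-1]); print(arm.camera_info("wrist"))
E
```

```text
t 2.7 pos [ 0.4346 -0.2254  0.2313] jaw yaw -74.81 tilt [ 0.002 -0.005 -1.   ] F [ 0.4  0.6 -0.7] grip 1.007 j7 -52.8
shift units (now frame) [ 5.133 -0.285  0.156]
turn units [ 0.039  0.059 -0.006]
shift units (target frame) [ 5.132 -0.282  0.183]
{'fx': 417.19781936408333, 'fy': 417.19781936408333, 'cx': 320.8395608510799, 'cy': 244.09607102303735, 'world_from_camera': array([[ 0.26220444,  0.91855976,  0.29579857,  0.50989406],
       [-0.96499379,  0.24767716,  0.08627284, -0.2043463 ],
       [ 0.00598421, -0.30806491,  0.95134652,  0.37266473],
       [ 0.        ,  0.        ,  0.        ,  1.        ]])}
```

View pics/w1.png

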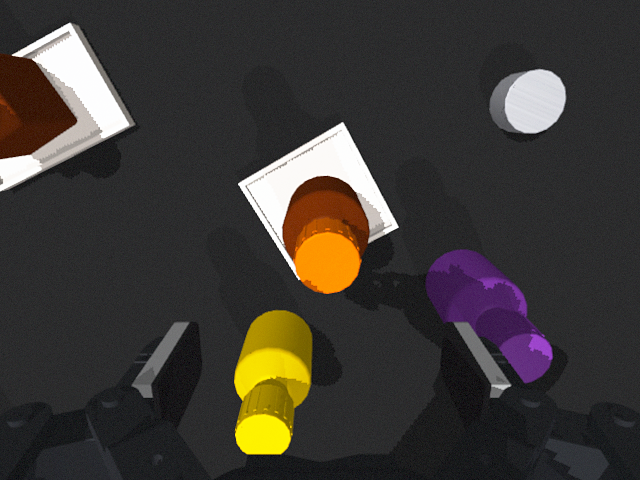

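The wrist view shows the amber round bottle, its orange cap at (328,262), on the square tray. The yellow bottle's cap is at (263,434) and the purple one's at (540,355). I'll cross-check the cap and tray positions from this view.

```bash
cat > wr.py <<'E'
from fit import *
def ray(i,u,v,z):
    M=i['world_from_camera']; d=M[:3,:3]@np.array([(u-i['cx'])/i['fx'],-(v-i['cy'])/i['fy'],-1]); o=M[:3,3]; return o+d*(z-o[2])/d[2]
def captop(p,i,z):
    hsv=cv2.cvtColor(p,cv2.COLOR_RGB2HSV); H,S,V=[hsv[...,k].astype(int) for k in range(3)]
    m=((H>8)&(H<22)&(S>180)&(V>225)).astype(np.uint8); m=cv2.morphologyEx(m,cv2.MORPH_OPEN,np.ones((5,5)))
    n,l,st,ce=cv2.connectedComponentsWithStats(m); out=[]
    for k in range(1,n):
        if st[k,4]>400:
            c,_=cv2.findContours((l==k).astype(np.uint8),0,1); e=cv2.fitEllipse(c[0]); out.append((np.round(ray(i,*e[0],z)[:2]*1000,1),np.round(e[0]),np.round(e[1])))
    return out
def trayfit(p,i,n,x0,yaw=True):
    w,a,H,S,V=masks(p,None); w=(S<60)&(V>90)
    dark=cv2.dilate(a.astype(np.uint8),np.ones((9,9)))>0
    # shadows on tray: dontcare grey
    return fit([(i,soft(w),dark)],trayparts(n),x0,yaw)
E
python3 - <<'E'
from wr import *
p=cv2.imread("pics/w1.png")[:,:,::-1].copy(); i=arm.camera_info("wrist")
print(captop(p,i,.141)); print(trayfit(p,i,'square_tray',(.434,-.2255,np.radians(45))))
for q in [(343,123),(398,227),(239,184)]: print(ray(i,*q,.012))
E
```

```text
[(array([ 428.4, -232. ]), array([327., 262.]), array([58., 64.]))]
(array([ 432.04, -226.31,   44.76]), array([23.9], dtype=float32))
[ 0.50460798 -0.22709994  0.012     ]
[ 0.43135953 -0.29971249  0.012     ]
[ 0.43213933 -0.15416556  0.012     ]
```

Call:
{"op": "apply_moves", "data": {
  "commands": [
    {"gripper":0,"tx":0.6,"ty":-0.2,"tz":0.15,"wx":0,"wy":0.06,"wz":0},
    {"gripper":0,"tx":0.8,"ty":-0.08,"tz":0.03,"wx":0,"wy":0,"wz":0},
    {"gripper":0,"tx":0.8,"ty":0,"tz":0,"wx":0,"wy":0,"wz":0},
    {"gripper":0,"tx":0.8,"ty":0,"tz":0,"wx":0,"wy":0,"wz":0},
    {"gripper":0,"tx":0.8,"ty":0,"tz":0,"wx":0,"wy":0,"wz":0},
    {"gripper":0,"tx":0.6,"ty":0,"tz":0,"wx":0,"wy":0,"wz":0},
    {"gripper":0,"tx":0.3,"ty":0,"tz":0,"wx":0,"wy":0,"wz":0},
    {"gripper":0,"tx":0,"ty":0,"tz":0,"wx":0,"wy":0,"wz":0}
  ]
}}

```text
t: 3.55
ee_pos: [0.4233, -0.2442, 0.111]
ee_rot: [-19.6, 89.5, -95.3]
ft_force: [0.4, -0.2, 0.2]
grip_width: 1.001
```

```bash
python3 go.py .4288 -.2318 .103 -75
```

```text
t 3.55 pos [ 0.4233 -0.2442  0.111 ] jaw yaw -75.67 tilt [-0.001 -0.008 -1.   ] F [ 0.4 -0.2  0.2] grip 1.001 j7 -53.3
shift units (now frame) [ 0.316  0.335 -0.428]
turn units [-0.135  0.091  0.033]
shift units (target frame) [ 0.32   0.339 -0.421]
```

Call:
{"op": "apply_moves", "data": {
  "commands": [
    {"gripper":0,"tx":0,"ty":0.15,"tz":-0.2,"wx":-0.13,"wy":0.09,"wz":0.03},
    {"gripper":0,"tx":0,"ty":0.15,"tz":-0.2,"wx":0,"wy":0,"wz":0},
    {"gripper":0,"tx":0.3,"ty":0,"tz":0,"wx":0,"wy":0,"wz":0},
    {"gripper":0,"tx":0,"ty":0,"tz":0,"wx":0,"wy":0,"wz":0},
    {"gripper":0,"tx":0,"ty":0,"tz":0,"wx":0,"wy":0,"wz":0},
    {"gripper":0,"tx":0,"ty":0,"tz":0,"wx":0,"wy":0,"wz":0},
    {"gripper":0,"tx":0,"ty":0,"tz":0,"wx":0,"wy":0,"wz":0},
    {"gripper":0,"tx":0,"ty":0,"tz":0,"wx":0,"wy":0,"wz":0}
  ]
}}

```text
t: 4.35
ee_pos: [0.4305, -0.2335, 0.1062]
ee_rot: [43.9, 89.6, -31.1]
ft_force: [-0.3, -0.6, -0.4]
grip_width: 1.003
```

```bash
python3 go.py .4288 -.2318 .103 -75
```

```text
t 4.35 pos [ 0.4305 -0.2335  0.1062] jaw yaw -75.01 tilt [ 0.005 -0.003 -1.   ] F [-0.3 -0.6 -0.4] grip 1.003 j7 -53.9
shift units (now frame) [ 0.128 -0.05  -0.082]
turn units [-0.001  0.052 -0.05 ]
shift units (target frame) [ 0.129 -0.05  -0.082]
```

Call:
{"op": "apply_moves", "data": {
  "commands": [
    {"gripper":0,"tx":0.13,"ty":-0.06,"tz":-0.08,"wx":0,"wy":0.05,"wz":-0.05},
    {"gripper":1,"tx":0,"ty":0,"tz":0,"wx":0,"wy":0,"wz":0},
    {"gripper":1,"tx":0,"ty":0,"tz":0,"wx":0,"wy":0,"wz":0},
    {"gripper":1,"tx":0,"ty":0,"tz":0,"wx":0,"wy":0,"wz":0},
    {"gripper":1,"tx":0,"ty":0,"tz":0,"wx":0,"wy":0,"wz":0},
    {"gripper":1,"tx":0,"ty":0,"tz":0,"wx":0,"wy":0,"wz":0},
    {"gripper":1,"tx":0,"ty":0,"tz":0,"wx":0,"wy":0,"wz":0},
    {"gripper":1,"tx":0,"ty":0,"tz":0,"wx":0,"wy":0,"wz":0}
  ]
}}

```text
t: 5.15
ee_pos: [0.4285, -0.2318, 0.1029]
ee_rot: [-111.0, 90.0, 174.0]
ft_force: [0.2, 0.6, -0.1]
grip_width: 0.453
```

```bash
python3 go.py .4288 -.2318 .103 -75
```

```text
t 5.15 pos [ 0.4285 -0.2318  0.1029] jaw yaw -75.01 tilt [-0.  0. -1.] F [ 0.2  0.6 -0.1] grip 0.453 j7 -54.0
shift units (now frame) [-0.005  0.012  0.003]
turn units [-0.002 -0.001  0.002]
shift units (target frame) [-0.005  0.012  0.003]
```

Call:
{"op": "apply_moves", "data": {
  "commands": [
    {"gripper":1,"tx":-0.4,"ty":0,"tz":0,"wx":0,"wy":0,"wz":0},
    {"gripper":1,"tx":-0.8,"ty":0,"tz":0,"wx":0,"wy":0,"wz":0},
    {"gripper":1,"tx":-1,"ty":0,"tz":0,"wx":0,"wy":0,"wz":0},
    {"gripper":1,"tx":-1,"ty":0,"tz":0,"wx":0,"wy":0,"wz":0},
    {"gripper":1,"tx":-1,"ty":0,"tz":0,"wx":0,"wy":0,"wz":0},
    {"gripper":1,"tx":-1,"ty":0,"tz":0,"wx":0,"wy":0,"wz":0},
    {"gripper":1,"tx":-1,"ty":0,"tz":0,"wx":0,"wy":0,"wz":0},
    {"gripper":1,"tx":-0.5,"ty":0,"tz":0,"wx":0,"wy":0,"wz":0}
  ]
}}

```text
t: 5.95
ee_pos: [0.422, -0.2293, 0.2714]
ee_rot: [-133.0, 88.8, 152.0]
ft_force: [0.8, -0.1, -4.9]
grip_width: 0.452
```

```bash
python3 go.py .6335 .139 .27 -75
```

```text
t 5.95 pos [ 0.422  -0.2293  0.2714] jaw yaw -75.01 tilt [-0.019  0.01  -1.   ] F [ 0.8 -0.1 -4.9] grip 0.452 j7 -51.2
shift units (now frame) [  0.045  11.985 -12.041]
turn units [-0.001 -0.165  0.177]
shift units (target frame) [  0.057  11.985 -12.041]
```

Call:
{"op": "apply_moves", "data": {
  "commands": [
    {"gripper":1,"tx":0,"ty":0.3,"tz":-0.3,"wx":0,"wy":-0.1,"wz":0.1},
    {"gripper":1,"tx":0,"ty":0.6,"tz":-0.6,"wx":0,"wy":-0.06,"wz":0.08},
    {"gripper":1,"tx":0,"ty":0.8,"tz":-0.8,"wx":0,"wy":0,"wz":0},
    {"gripper":1,"tx":0,"ty":0.8,"tz":-0.8,"wx":0,"wy":0,"wz":0},
    {"gripper":1,"tx":0,"ty":0.8,"tz":-0.8,"wx":0,"wy":0,"wz":0},
    {"gripper":1,"tx":0,"ty":0.8,"tz":-0.8,"wx":0,"wy":0,"wz":0},
    {"gripper":1,"tx":0,"ty":0.8,"tz":-0.8,"wx":0,"wy":0,"wz":0},
    {"gripper":1,"tx":0,"ty":0.8,"tz":-0.8,"wx":0,"wy":0,"wz":0}
  ]
}}

```text
t: 6.75
ee_pos: [0.5203, -0.048, 0.2648]
ee_rot: [-109.4, 89.4, 175.1]
ft_force: [0.4, -1.4, -3.0]
grip_width: 0.454
```

```bash
python3 go.py .6335 .139 .27 -75
```

```text
t 6.75 pos [ 0.5203 -0.048   0.2648] jaw yaw -75.52 tilt [-0.01   0.001 -1.   ] F [ 0.4 -1.4 -3. ] grip 0.454 j7 -77.8
shift units (now frame) [-0.247  6.253 -6.112]
turn units [-0.104 -0.038  0.106]
shift units (target frame) [-0.209  6.31  -6.054]
```

Call:
{"op": "apply_moves", "data": {
  "commands": [
    {"gripper":1,"tx":-0.1,"ty":0.8,"tz":-0.8,"wx":-0.1,"wy":-0.04,"wz":0.1},
    {"gripper":1,"tx":0,"ty":0.8,"tz":-0.8,"wx":0,"wy":0,"wz":0},
    {"gripper":1,"tx":0,"ty":0.8,"tz":-0.8,"wx":0,"wy":0,"wz":0},
    {"gripper":1,"tx":0,"ty":0.8,"tz":-0.8,"wx":0,"wy":0,"wz":0},
    {"gripper":1,"tx":0,"ty":0.8,"tz":-0.8,"wx":0,"wy":0,"wz":0},
    {"gripper":1,"tx":0,"ty":0.8,"tz":-0.8,"wx":0,"wy":0,"wz":0},
    {"gripper":1,"tx":0,"ty":0.6,"tz":-0.5,"wx":0,"wy":0,"wz":0},
    {"gripper":1,"tx":0,"ty":0.3,"tz":-0.2,"wx":0,"wy":0,"wz":0}
  ]
}}

```text
t: 7.55
ee_pos: [0.6158, 0.1423, 0.2533]
ee_rot: [-119.3, 88.6, 166.5]
ft_force: [-0.7, 0.6, -3.3]
grip_width: 0.454
```

```bash
python3 go.py .6335 .139 .15 -75
```

```text
t 7.55 pos [0.6158 0.1423 0.2533] jaw yaw -74.17 tilt [-0.024  0.006 -1.   ] F [-0.7  0.6 -3.3] grip 0.454 j7 -97.4
shift units (now frame) [4.112 0.735 0.369]
turn units [ 0.168 -0.135  0.245]
shift units (target frame) [4.131 0.651 0.31 ]
```

Call:
{"op": "apply_moves", "data": {
  "commands": [
    {"gripper":1,"tx":0.2,"ty":0.2,"tz":0.1,"wx":0.1,"wy":-0.1,"wz":0.15},
    {"gripper":1,"tx":0.6,"ty":0.2,"tz":0.1,"wx":0.06,"wy":-0.04,"wz":0.1},
    {"gripper":1,"tx":0.8,"ty":0.2,"tz":0.1,"wx":0,"wy":0,"wz":0},
    {"gripper":1,"tx":0.8,"ty":0.05,"tz":0,"wx":0,"wy":0,"wz":0},
    {"gripper":1,"tx":0.7,"ty":0,"tz":0,"wx":0,"wy":0,"wz":0},
    {"gripper":1,"tx":0.5,"ty":0,"tz":0,"wx":0,"wy":0,"wz":0},
    {"gripper":1,"tx":0.2,"ty":0,"tz":0,"wx":0,"wy":0,"wz":0},
    {"gripper":1,"tx":0,"ty":0,"tz":0,"wx":0,"wy":0,"wz":0}
  ]
}}

```text
t: 8.35
ee_pos: [0.6298, 0.1317, 0.1487]
ee_rot: [-41.8, 89.4, -117.2]
ft_force: [0.4, -0.3, -4.7]
grip_width: 0.454
```

```bash
python3 go.py .6335 .139 .115 -75
```

```text
t 8.35 pos [0.6298 0.1317 0.1487] jaw yaw -75.37 tilt [-0.005 -0.01  -1.   ] F [ 0.4 -0.3 -4.7] grip 0.454 j7 -99.5
shift units (now frame) [ 1.344  0.227 -0.256]
turn units [-0.075  0.096  0.086]
shift units (target frame) [ 1.348  0.218 -0.244]
```

Call:
{"op": "apply_moves", "data": {
  "commands": [
    {"gripper":1,"tx":0.3,"ty":0.1,"tz":-0.12,"wx":-0.07,"wy":0.09,"wz":0.08},
    {"gripper":1,"tx":0.4,"ty":0.1,"tz":-0.12,"wx":0,"wy":0,"wz":0},
    {"gripper":1,"tx":0.4,"ty":0,"tz":0,"wx":0,"wy":0,"wz":0},
    {"gripper":1,"tx":0.2,"ty":0,"tz":0,"wx":0,"wy":0,"wz":0},
    {"gripper":1,"tx":0,"ty":0,"tz":0,"wx":0,"wy":0,"wz":0},
    {"gripper":1,"tx":0,"ty":0,"tz":0,"wx":0,"wy":0,"wz":0},
    {"gripper":1,"tx":0,"ty":0,"tz":0,"wx":0,"wy":0,"wz":0},
    {"gripper":1,"tx":0,"ty":0,"tz":0,"wx":0,"wy":0,"wz":0}
  ]
}}

```text
t: 9.15
ee_pos: [0.6353, 0.14, 0.1163]
ee_rot: [90.7, 89.7, 15.7]
ft_force: [-0.1, -0.1, -3.6]
grip_width: 0.454
```

```bash
python3 go.py .6335 .139 .104 -75
```

```text
t 9.15 pos [0.6353 0.14   0.1163] jaw yaw -75.01 tilt [ 0.006  0.002 -1.   ] F [-0.1 -0.1 -3.6] grip 0.454 j7 -100.1
shift units (now frame) [ 0.493 -0.084  0.021]
turn units [-0.001 -0.001 -0.066]
shift units (target frame) [ 0.494 -0.081  0.021]
```

Call:
{"op": "apply_moves", "data": {
  "commands": [
    {"gripper":1,"tx":0.1,"ty":-0.08,"tz":0.02,"wx":0,"wy":0,"wz":-0.06},
    {"gripper":1,"tx":0.1,"ty":0,"tz":0,"wx":0,"wy":0,"wz":0},
    {"gripper":1,"tx":0.1,"ty":0,"tz":0,"wx":0,"wy":0,"wz":0},
    {"gripper":1,"tx":0.1,"ty":0,"tz":0,"wx":0,"wy":0,"wz":0},
    {"gripper":1,"tx":0.05,"ty":0,"tz":0,"wx":0,"wy":0,"wz":0},
    {"gripper":1,"tx":0,"ty":0,"tz":0,"wx":0,"wy":0,"wz":0},
    {"gripper":1,"tx":0,"ty":0,"tz":0,"wx":0,"wy":0,"wz":0},
    {"gripper":1,"tx":0,"ty":0,"tz":0,"wx":0,"wy":0,"wz":0}
  ]
}}

```text
t: 9.95
ee_pos: [0.6339, 0.1389, 0.1048]
ee_rot: [86.4, 89.9, 11.4]
ft_force: [-0.6, 0.5, -4.2]
grip_width: 0.453
```

```bash
python3 go.py .6335 .139 .103 -75
```

```text
t 9.95 pos [0.6339 0.1389 0.1048] jaw yaw -75.03 tilt [ 0.001  0.    -1.   ] F [-0.6  0.5 -4.2] grip 0.453 j7 -100.2
shift units (now frame) [ 0.072 -0.013 -0.009]
turn units [-0.006  0.001 -0.016]
shift units (target frame) [ 0.072 -0.013 -0.009]
```

Call:
{"op": "apply_moves", "data": {
  "commands": [
    {"gripper":1,"tx":0.04,"ty":0,"tz":0,"wx":0,"wy":0,"wz":0},
    {"gripper":1,"tx":0.04,"ty":0,"tz":0,"wx":0,"wy":0,"wz":0},
    {"gripper":1,"tx":0,"ty":0,"tz":0,"wx":0,"wy":0,"wz":0},
    {"gripper":1,"tx":0,"ty":0,"tz":0,"wx":0,"wy":0,"wz":0},
    {"gripper":1,"tx":0,"ty":0,"tz":0,"wx":0,"wy":0,"wz":0},
    {"gripper":1,"tx":0,"ty":0,"tz":0,"wx":0,"wy":0,"wz":0},
    {"gripper":1,"tx":0,"ty":0,"tz":0,"wx":0,"wy":0,"wz":0},
    {"gripper":1,"tx":0,"ty":0,"tz":0,"wx":0,"wy":0,"wz":0}
  ]
}}

```text
t: 10.75
ee_pos: [0.6342, 0.139, 0.103]
ee_rot: [88.0, 89.9, 12.9]
ft_force: [-0.1, 0.3, -3.6]
grip_width: 0.452
```

```bash
python3 go.py .6335 .139 .102 -75
```

```text
t 10.75 pos [0.6342 0.139  0.103 ] jaw yaw -75.03 tilt [ 0.002  0.001 -1.   ] F [-0.1  0.3 -3.6] grip 0.452 j7 -100.3
shift units (now frame) [ 0.041 -0.026 -0.007]
turn units [-0.006  0.001 -0.026]
shift units (target frame) [ 0.041 -0.026 -0.007]
```

Call:
{"op": "apply_moves", "data": {
  "commands": [
    {"gripper":1,"tx":0.04,"ty":0,"tz":0,"wx":0,"wy":0,"wz":0},
    {"gripper":1,"tx":0.03,"ty":0,"tz":0,"wx":0,"wy":0,"wz":0},
    {"gripper":1,"tx":0,"ty":0,"tz":0,"wx":0,"wy":0,"wz":0},
    {"gripper":1,"tx":0,"ty":0,"tz":0,"wx":0,"wy":0,"wz":0},
    {"gripper":1,"tx":0,"ty":0,"tz":0,"wx":0,"wy":0,"wz":0},
    {"gripper":1,"tx":0,"ty":0,"tz":0,"wx":0,"wy":0,"wz":0},
    {"gripper":1,"tx":0,"ty":0,"tz":0,"wx":0,"wy":0,"wz":0},
    {"gripper":1,"tx":0,"ty":0,"tz":0,"wx":0,"wy":0,"wz":0}
  ]
}}

```text
t: 11.55
ee_pos: [0.6345, 0.1391, 0.1029]
ee_rot: [81.6, 89.8, 6.6]
ft_force: [0.1, -1.1, -2.2]
grip_width: 0.452
```

```bash
python3 go.py .6335 .139 .102 -75
```

```text
t 11.55 pos [0.6345 0.1391 0.1029] jaw yaw -75.04 tilt [ 0.003  0.    -1.   ] F [ 0.1 -1.1 -2.2] grip 0.452 j7 -100.3
shift units (now frame) [ 0.038 -0.038 -0.006]
turn units [-0.007  0.006 -0.04 ]
shift units (target frame) [ 0.038 -0.038 -0.006]
```

Call:
{"op": "apply_moves", "data": {
  "commands": [
    {"gripper":1,"tx":0.05,"ty":0,"tz":0,"wx":0,"wy":0,"wz":-0.03},
    {"gripper":0,"tx":0,"ty":0,"tz":0,"wx":0,"wy":0,"wz":0},
    {"gripper":0,"tx":0,"ty":0,"tz":0,"wx":0,"wy":0,"wz":0},
    {"gripper":0,"tx":0,"ty":0,"tz":0,"wx":0,"wy":0,"wz":0},
    {"gripper":0,"tx":0,"ty":0,"tz":0,"wx":0,"wy":0,"wz":0},
    {"gripper":0,"tx":0,"ty":0,"tz":0,"wx":0,"wy":0,"wz":0},
    {"gripper":0,"tx":0,"ty":0,"tz":0,"wx":0,"wy":0,"wz":0},
    {"gripper":0,"tx":-0.2,"ty":0,"tz":0,"wx":0,"wy":0,"wz":0}
  ]
}}

```text
t: 12.35
ee_pos: [0.6364, 0.1399, 0.1085]
ee_rot: [89.9, 89.7, 14.9]
ft_force: [0.6, -0.3, 0.6]
grip_width: 1.001
```

```bash
python3 go.py .4495 .027 .23 -75
```

```text
t 12.35 pos [0.6364 0.1399 0.1085] jaw yaw -75.03 tilt [ 0.006  0.001 -1.   ] F [ 0.6 -0.3  0.6] grip 1.001 j7 -100.2
shift units (now frame) [-4.907 -8.361  2.434]
turn units [-0.007  0.    -0.066]
shift units (target frame) [-4.859 -8.39   2.429]
```

Call:
{"op": "apply_moves", "data": {
  "commands": [
    {"gripper":0,"tx":-0.6,"ty":0,"tz":0,"wx":0,"wy":0,"wz":-0.06},
    {"gripper":0,"tx":-0.8,"ty":0,"tz":0,"wx":0,"wy":0,"wz":0},
    {"gripper":0,"tx":-1,"ty":0,"tz":0,"wx":0,"wy":0,"wz":0},
    {"gripper":0,"tx":-1,"ty":-0.6,"tz":0.2,"wx":0,"wy":0,"wz":0},
    {"gripper":0,"tx":-0.8,"ty":-0.9,"tz":0.3,"wx":0,"wy":0,"wz":0},
    {"gripper":0,"tx":-0.4,"ty":-1,"tz":0.3,"wx":0,"wy":0,"wz":0},
    {"gripper":0,"tx":0,"ty":-1,"tz":0.3,"wx":0,"wy":0,"wz":0},
    {"gripper":0,"tx":0,"ty":-1,"tz":0.3,"wx":0,"wy":0,"wz":0}
  ]
}}

```text
t: 13.15
ee_pos: [0.5363, 0.0787, 0.2304]
ee_rot: [110.8, 89.6, 36.0]
ft_force: [0.2, -0.2, 0.4]
grip_width: 1.004
```

```bash
python3 go.py .4495 .027 .23 -75
```

```text
t 13.15 pos [0.5363 0.0787 0.2304] jaw yaw -74.77 tilt [ 0.005  0.004 -1.   ] F [ 0.2 -0.2  0.4] grip 1.004 j7 -92.6
shift units (now frame) [-0.008 -3.892  1.085]
turn units [ 0.045 -0.026 -0.067]
shift units (target frame) [ 0.017 -3.888  1.101]
```

Call:
{"op": "apply_moves", "data": {
  "commands": [
    {"gripper":0,"tx":0,"ty":-1,"tz":0.3,"wx":0,"wy":0,"wz":-0.06},
    {"gripper":0,"tx":0,"ty":-1,"tz":0.3,"wx":0,"wy":0,"wz":0},
    {"gripper":0,"tx":0,"ty":-0.9,"tz":0.25,"wx":0,"wy":0,"wz":0},
    {"gripper":0,"tx":0,"ty":-0.6,"tz":0.15,"wx":0,"wy":0,"wz":0},
    {"gripper":0,"tx":0,"ty":-0.3,"tz":0.1,"wx":0,"wy":0,"wz":0},
    {"gripper":0,"tx":0,"ty":0,"tz":0,"wx":0,"wy":0,"wz":0},
    {"gripper":0,"tx":0,"ty":0,"tz":0,"wx":0,"wy":0,"wz":0},
    {"gripper":0,"tx":0,"ty":0,"tz":0,"wx":0,"wy":0,"wz":0}
  ]
}}

```text
t: 13.95
ee_pos: [0.4479, 0.0245, 0.2342]
ee_rot: [71.2, 89.6, -3.7]
ft_force: [-0.5, 0.1, 0.2]
grip_width: 1.001
```

```bash
python3 go.py .4495 .027 .101 -75
python3 - <<'E'
from wr import *
p,d=arm.read_camera("wrist"); i=arm.camera_info("wrist"); cv2.imwrite("pics/w2.png",p[:,:,::-1]); np.savez("w2.npz",p=p,d=d,**i)
print(captop(p,i,.139)); print(trayfit(p,i,'oblong_tray',(.448,.024,np.radians(130))))
s,_=arm.read_camera("side"); cv2.imwrite("pics/s2.png",s[:,:,::-1])
E
```

```text
t 13.95 pos [0.4479 0.0245 0.2342] jaw yaw -74.85 tilt [ 0.007 -0.    -1.   ] F [-0.5  0.1  0.2] grip 1.001 j7 -83.5
shift units (now frame) [ 5.329  0.05  -0.093]
turn units [ 0.029  0.027 -0.081]
shift units (target frame) [ 5.328  0.087 -0.081]
[(array([436.1, 195.4]), array([ 26., 192.]), array([56., 69.])), (array([448.4,  27.5]), array([316., 245.]), array([59., 62.]))]
(array([445.7 ,  23.05, 129.97]), array([24.5], dtype=float32))
```

View pics/w2.png

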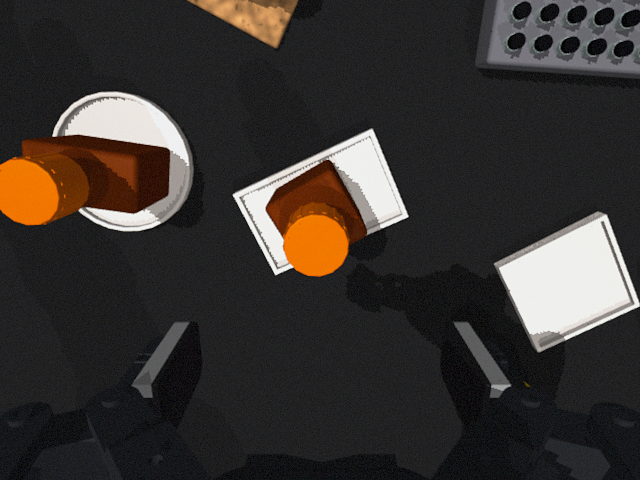

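View pics/s2.png

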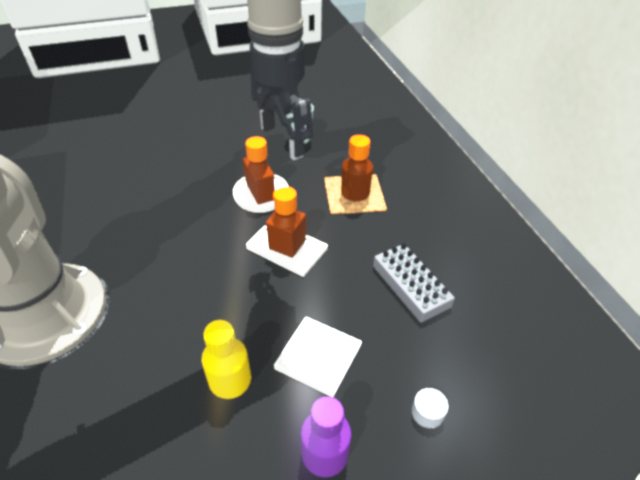

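The wrist image shows the square bottle's cap at (316,245) on the oblong tray and the empty square tray at (567,282). The side image shows the round bottle standing on the mat. Next I'll get the body yaws.

Run:
```python
from wr import *
z=np.load("w2.npz"); p=z['p']; i={k:z[k] for k in ('fx','fy','cx','cy','world_from_camera')}
hsv=cv2.cvtColor(p,cv2.COLOR_RGB2HSV); H,S,V=[hsv[...,k].astype(int) for k in range(3)]
a=(((H<24)|(H>172))&(S>150)&(V>35)).astype(np.uint8); a=cv2.morphologyEx(a,cv2.MORPH_OPEN,np.ones((3,3)))
cs,_=cv2.findContours(a,0,1); f=np.zeros_like(a); cv2.drawContours(f,[k for k in cs if cv2.contourArea(k)>300],-1,1,-1)
cv2.imwrite("pics/w2m.png",f*255)
# sharper model: body to h, then hull to neck; fit
for n,x in (('square_bottle',(.449,.027,np.radians(42))),('oblong_bottle',(.436,.2,np.radians(93)))):
    D=[(i,soft(f),f*0>0)]; print(n,*fit(D,botparts(n),x))
w=(S<60)&(V>60)
print('square_tray',*fit([(i,soft(w),w*0>0)],trayparts('square_tray'),(.433,-.226,np.radians(45))))
print('oblong_tray',*fit([(i,soft(w),cv2.dilate(f,np.ones((9,9)))>0)],trayparts('oblong_tray'),(.447,.0235,np.radians(130))))
print('round_tray',*fit([(i,soft(w),cv2.dilate(f,np.ones((9,9)))>0)],trayparts('round_tray'),(.4367,.2018,0),False))
for c in ("side",):
    s=cv2.imread("pics/s2.png")[:,:,::-1].copy(); ic=arm.camera_info(c); w,_,_,_,_=masks(s,None)
    print(c,*fit([(ic,soft(w),w*0>0)],trayparts('square_tray'),(.433,-.226,np.radians(45))))
```

```text
square_bottle [447.9   26.88  44.56] [291.8]
oblong_bottle [434.12 199.5   99.62] [370.9]
square_tray [ 431.91 -225.89   44.82] [111.7]
oblong_tray [445.96  23.15 129.89] [29.5]
round_tray [435.05 200.29] [43.4]
side [ 433.66 -225.49   45.22] [728.2]
```

Run:
```python
from wr import *
z=np.load("w2.npz"); p=z['p'][:,:,::-1].copy(); i={k:z[k] for k in ('fx','fy','cx','cy','world_from_camera')}
for n,q in {'square_bottle':(.449,.0273,np.radians(42)),'oblong_bottle':(.436,.2,np.radians(93))}.items():
    for X in botparts(n)(np.array(q)):
        uv=cv2.convexHull(proj(i,X).astype(np.float32)); cv2.polylines(p,[uv.astype(np.int32)],True,(0,255,0),1)
    b,h,s,_,_=BO[n]
    cv2.polylines(p,[proj(i,prism(b,.006,.006+h,np.array(q)))[4:].astype(np.int32)],True,(255,255,0),1)
cv2.imwrite("pics/w2o.png",cv2.resize(p[80:300,0:430],None,fx=1.8,fy=1.8))
```

```text
(no output)
```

View pics/w2o.png

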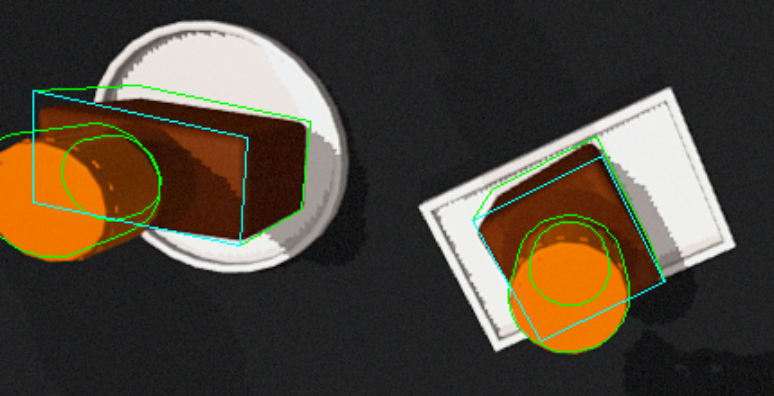

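Call:
{"op": "apply_moves", "data": {
  "commands": [
    {"gripper":0,"tx":0.6,"ty":0.05,"tz":-0.1,"wx":0.03,"wy":0.03,"wz":-0.08},
    {"gripper":0,"tx":0.8,"ty":0,"tz":-0.05,"wx":0,"wy":0,"wz":0},
    {"gripper":0,"tx":0.8,"ty":0,"tz":-0.05,"wx":0,"wy":0,"wz":0},
    {"gripper":0,"tx":0.8,"ty":0,"tz":-0.05,"wx":0,"wy":0,"wz":0},
    {"gripper":0,"tx":0.7,"ty":0,"tz":0,"wx":0,"wy":0,"wz":0},
    {"gripper":0,"tx":0.4,"ty":0,"tz":0,"wx":0,"wy":0,"wz":0},
    {"gripper":0,"tx":0,"ty":0,"tz":0,"wx":0,"wy":0,"wz":0},
    {"gripper":0,"tx":0,"ty":0,"tz":0,"wx":0,"wy":0,"wz":0}
  ]
}}

```text
t: 14.85
ee_pos: [0.4476, 0.0354, 0.1214]
ee_rot: [-140.0, 89.5, 145.2]
ft_force: [0.7, 1.1, 0.6]
grip_width: 1.002
```

```bash
python3 go.py .4487 .0273 .101 -75
```

```text
t 14.85 pos [0.4476 0.0354 0.1214] jaw yaw -74.76 tilt [-0.007  0.005 -1.   ] F [0.7 1.1 0.6] grip 1.002 j7 -88.3
shift units (now frame) [ 0.816 -0.038  0.328]
turn units [ 0.049 -0.075  0.063]
shift units (target frame) [ 0.818 -0.042  0.323]
```

Call:
{"op": "apply_moves", "data": {
  "commands": [
    {"gripper":0,"tx":0.2,"ty":-0.04,"tz":0.2,"wx":0.05,"wy":-0.07,"wz":0.06},
    {"gripper":0,"tx":0.3,"ty":0,"tz":0.12,"wx":0,"wy":0,"wz":0},
    {"gripper":0,"tx":0.3,"ty":0,"tz":0,"wx":0,"wy":0,"wz":0},
    {"gripper":0,"tx":0,"ty":0,"tz":0,"wx":0,"wy":0,"wz":0},
    {"gripper":0,"tx":0,"ty":0,"tz":0,"wx":0,"wy":0,"wz":0},
    {"gripper":0,"tx":0,"ty":0,"tz":0,"wx":0,"wy":0,"wz":0},
    {"gripper":0,"tx":0,"ty":0,"tz":0,"wx":0,"wy":0,"wz":0},
    {"gripper":0,"tx":0,"ty":0,"tz":0,"wx":0,"wy":0,"wz":0}
  ]
}}

```text
t: 15.65
ee_pos: [0.4515, 0.0266, 0.1022]
ee_rot: [72.6, 89.6, -2.5]
ft_force: [-0.3, 0.0, 1.0]
grip_width: 0.998
```

```bash
python3 go.py .4487 .0273 .101 -75
```

```text
t 15.65 pos [0.4515 0.0266 0.1022] jaw yaw -75.08 tilt [ 0.006 -0.    -1.   ] F [-0.3  0.   1. ] grip 0.998 j7 -88.7
shift units (now frame) [ 0.048 -0.1   -0.055]
turn units [-0.017  0.022 -0.069]
shift units (target frame) [ 0.049 -0.1   -0.055]
```

Call:
{"op": "apply_moves", "data": {
  "commands": [
    {"gripper":0,"tx":0.05,"ty":-0.1,"tz":-0.05,"wx":0,"wy":0.02,"wz":-0.07},
    {"gripper":1,"tx":0,"ty":0,"tz":0,"wx":0,"wy":0,"wz":0},
    {"gripper":1,"tx":0,"ty":0,"tz":0,"wx":0,"wy":0,"wz":0},
    {"gripper":1,"tx":0,"ty":0,"tz":0,"wx":0,"wy":0,"wz":0},
    {"gripper":1,"tx":0,"ty":0,"tz":0,"wx":0,"wy":0,"wz":0},
    {"gripper":1,"tx":0,"ty":0,"tz":0,"wx":0,"wy":0,"wz":0},
    {"gripper":1,"tx":0,"ty":0,"tz":0,"wx":0,"wy":0,"wz":0},
    {"gripper":1,"tx":0,"ty":0,"tz":0,"wx":0,"wy":0,"wz":0}
  ]
}}

```text
t: 16.45
ee_pos: [0.4489, 0.0277, 0.1015]
ee_rot: [73.7, 90.0, -1.3]
ft_force: [-0.4, 1.0, 0.8]
grip_width: 0.453
```

```bash
python3 go.py .4487 .0273 .101 -75
```

```text
t 16.45 pos [0.4489 0.0277 0.1015] jaw yaw -75.04 tilt [ 0.001 -0.    -1.   ] F [-0.4  1.   0.8] grip 0.453 j7 -88.8
shift units (now frame) [ 0.019 -0.014  0.014]
turn units [-0.009  0.002 -0.008]
shift units (target frame) [ 0.019 -0.014  0.014]
```

Call:
{"op": "apply_moves", "data": {
  "commands": [
    {"gripper":1,"tx":-0.4,"ty":0,"tz":0,"wx":0,"wy":0,"wz":0},
    {"gripper":1,"tx":-0.8,"ty":0,"tz":0,"wx":0,"wy":0,"wz":0},
    {"gripper":1,"tx":-0.9,"ty":0,"tz":0,"wx":0,"wy":0,"wz":0},
    {"gripper":1,"tx":-0.7,"ty":-0.1,"tz":0.3,"wx":0,"wy":0,"wz":0},
    {"gripper":1,"tx":-0.4,"ty":-0.2,"tz":0.6,"wx":0,"wy":0,"wz":0},
    {"gripper":1,"tx":0,"ty":-0.2,"tz":0.8,"wx":0,"wy":0,"wz":0},
    {"gripper":1,"tx":0,"ty":-0.3,"tz":0.9,"wx":0,"wy":0,"wz":0},
    {"gripper":1,"tx":0,"ty":-0.3,"tz":0.9,"wx":0,"wy":0,"wz":0}
  ]
}}

```text
t: 17.25
ee_pos: [0.4393, -0.0621, 0.1827]
ee_rot: [-118.8, 89.3, 166.8]
ft_force: [0.2, -0.5, -4.8]
grip_width: 0.452
```

```bash
python3 go.py .433 -.2255 .18 -74
```

```text
t 17.25 pos [ 0.4393 -0.0621  0.1827] jaw yaw -74.4 tilt [-0.012  0.003 -1.   ] F [ 0.2 -0.5 -4.8] grip 0.452 j7 -72.4
shift units (now frame) [ 0.093 -2.     6.228]
turn units [-0.081 -0.069  0.124]
shift units (target frame) [ 0.108 -2.045  6.213]
```

Call:
{"op": "apply_moves", "data": {
  "commands": [
    {"gripper":1,"tx":0,"ty":-0.3,"tz":0.9,"wx":-0.08,"wy":-0.07,"wz":0.12},
    {"gripper":1,"tx":0,"ty":-0.3,"tz":0.9,"wx":0,"wy":0,"wz":0},
    {"gripper":1,"tx":0,"ty":-0.3,"tz":0.9,"wx":0,"wy":0,"wz":0},
    {"gripper":1,"tx":0,"ty":-0.3,"tz":0.9,"wx":0,"wy":0,"wz":0},
    {"gripper":1,"tx":0,"ty":-0.3,"tz":0.9,"wx":0,"wy":0,"wz":0},
    {"gripper":1,"tx":0,"ty":-0.2,"tz":0.7,"wx":0,"wy":0,"wz":0},
    {"gripper":1,"tx":0,"ty":-0.1,"tz":0.4,"wx":0,"wy":0,"wz":0},
    {"gripper":1,"tx":0,"ty":0,"tz":0,"wx":0,"wy":0,"wz":0}
  ]
}}

```text
t: 18.05
ee_pos: [0.4266, -0.2179, 0.1803]
ee_rot: [-116.8, 89.3, 168.8]
ft_force: [-0.9, 0.5, -5.0]
grip_width: 0.45
```

```bash
python3 go.py .433 -.2255 .118 -74
python3 - <<'E'
from wr import *
p,d=arm.read_camera("wrist"); i=arm.camera_info("wrist"); cv2.imwrite("pics/w3.png",p[:,:,::-1]); np.savez("w3.npz",p=p,d=d,**i)
E
```

```text
t 18.05 pos [ 0.4266 -0.2179  0.1803] jaw yaw -74.37 tilt [-0.012  0.002 -1.   ] F [-0.9  0.5 -5. ] grip 0.45 j7 -53.3
shift units (now frame) [2.487 0.19  0.374]
turn units [-0.073 -0.063  0.123]
shift units (target frame) [2.491 0.161 0.362]
```

View pics/w3.png

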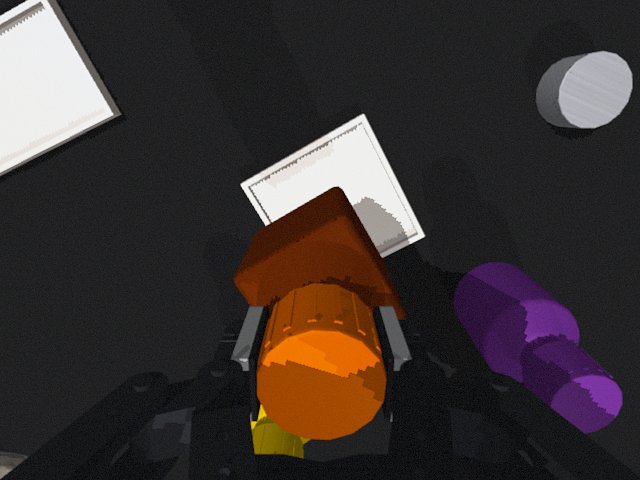

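Call:
{"op": "apply_moves", "data": {
  "commands": [
    {"gripper":1,"tx":0.2,"ty":0.1,"tz":0.2,"wx":-0.07,"wy":-0.06,"wz":0.12},
    {"gripper":1,"tx":0.4,"ty":0.06,"tz":0.15,"wx":0,"wy":0,"wz":0},
    {"gripper":1,"tx":0.6,"ty":0,"tz":0,"wx":0,"wy":0,"wz":0},
    {"gripper":1,"tx":0.6,"ty":0,"tz":0,"wx":0,"wy":0,"wz":0},
    {"gripper":1,"tx":0.4,"ty":0,"tz":0,"wx":0,"wy":0,"wz":0},
    {"gripper":1,"tx":0.2,"ty":0,"tz":0,"wx":0,"wy":0,"wz":0},
    {"gripper":1,"tx":0,"ty":0,"tz":0,"wx":0,"wy":0,"wz":0},
    {"gripper":1,"tx":0,"ty":0,"tz":0,"wx":0,"wy":0,"wz":0}
  ]
}}

```text
t: 18.9
ee_pos: [0.4351, -0.2166, 0.1151]
ee_rot: [164.4, 89.7, 91.2]
ft_force: [0.6, 0.2, -5.1]
grip_width: 0.459
```

```bash
python3 go.py .433 -.2255 .105 -74
```

```text
t 18.9 pos [ 0.4351 -0.2166  0.1151] jaw yaw -73.23 tilt [-0.     0.006 -1.   ] F [ 0.6  0.2 -5.1] grip 0.459 j7 -53.6
shift units (now frame) [ 0.403 -0.185  0.318]
turn units [ 0.154 -0.066 -0.018]
shift units (target frame) [ 0.405 -0.18   0.318]
```

Call:
{"op": "apply_moves", "data": {
  "commands": [
    {"gripper":1,"tx":0,"ty":-0.1,"tz":0.18,"wx":0.1,"wy":-0.06,"wz":-0.02},
    {"gripper":1,"tx":0.1,"ty":-0.08,"tz":0.13,"wx":0.05,"wy":0,"wz":0},
    {"gripper":1,"tx":0.15,"ty":0,"tz":0,"wx":0,"wy":0,"wz":0},
    {"gripper":1,"tx":0.1,"ty":0,"tz":0,"wx":0,"wy":0,"wz":0},
    {"gripper":1,"tx":0.05,"ty":0,"tz":0,"wx":0,"wy":0,"wz":0},
    {"gripper":1,"tx":0,"ty":0,"tz":0,"wx":0,"wy":0,"wz":0},
    {"gripper":1,"tx":0,"ty":0,"tz":0,"wx":0,"wy":0,"wz":0},
    {"gripper":1,"tx":0,"ty":0,"tz":0,"wx":0,"wy":0,"wz":0}
  ]
}}

```text
t: 19.7
ee_pos: [0.4343, -0.2272, 0.1062]
ee_rot: [40.6, 89.8, -33.5]
ft_force: [-0.0, -0.4, -4.1]
grip_width: 0.455
```

```bash
python3 go.py .433 -.2255 .1015 -74
```

```text
t 19.7 pos [ 0.4343 -0.2272  0.1062] jaw yaw -74.09 tilt [ 0.004 -0.002 -1.   ] F [-0.  -0.4 -4.1] grip 0.455 j7 -53.9
shift units (now frame) [ 0.189 -0.032 -0.082]
turn units [-0.019  0.037 -0.032]
shift units (target frame) [ 0.189 -0.031 -0.082]
```

Call:
{"op": "apply_moves", "data": {
  "commands": [
    {"gripper":1,"tx":0.06,"ty":-0.04,"tz":-0.08,"wx":0,"wy":0.03,"wz":-0.03},
    {"gripper":1,"tx":0.06,"ty":0,"tz":0,"wx":0,"wy":0,"wz":0},
    {"gripper":1,"tx":0.04,"ty":0,"tz":0,"wx":0,"wy":0,"wz":0},
    {"gripper":1,"tx":0.03,"ty":0,"tz":0,"wx":0,"wy":0,"wz":0},
    {"gripper":1,"tx":0,"ty":0,"tz":0,"wx":0,"wy":0,"wz":0},
    {"gripper":1,"tx":0,"ty":0,"tz":0,"wx":0,"wy":0,"wz":0},
    {"gripper":1,"tx":0,"ty":0,"tz":0,"wx":0,"wy":0,"wz":0},
    {"gripper":1,"tx":0,"ty":0,"tz":0,"wx":0,"wy":0,"wz":0}
  ]
}}

```text
t: 20.5
ee_pos: [0.4331, -0.2252, 0.1015]
ee_rot: [40.8, 89.9, -33.2]
ft_force: [0.4, 0.7, -4.3]
grip_width: 0.459
```

```bash
python3 go.py .433 -.2255 .1015 -74
```

```text
t 20.5 pos [ 0.4331 -0.2252  0.1015] jaw yaw -74.07 tilt [ 0.001 -0.001 -1.   ] F [ 0.4  0.7 -4.3] grip 0.459 j7 -54.1
shift units (now frame) [ 0.001 -0.007  0.009]
turn units [-0.014  0.009 -0.008]
shift units (target frame) [ 0.001 -0.007  0.009]
```

Now a little further down, to contact.

Call:
{"op": "apply_moves", "data": {
  "commands": [
    {"gripper":1,"tx":0.04,"ty":0,"tz":0,"wx":0,"wy":0,"wz":0},
    {"gripper":1,"tx":0.03,"ty":0,"tz":0,"wx":0,"wy":0,"wz":0},
    {"gripper":1,"tx":0.03,"ty":0,"tz":0,"wx":0,"wy":0,"wz":0},
    {"gripper":1,"tx":0,"ty":0,"tz":0,"wx":0,"wy":0,"wz":0},
    {"gripper":1,"tx":0,"ty":0,"tz":0,"wx":0,"wy":0,"wz":0},
    {"gripper":1,"tx":0,"ty":0,"tz":0,"wx":0,"wy":0,"wz":0},
    {"gripper":1,"tx":0,"ty":0,"tz":0,"wx":0,"wy":0,"wz":0},
    {"gripper":1,"tx":0,"ty":0,"tz":0,"wx":0,"wy":0,"wz":0}
  ]
}}

```text
t: 21.3
ee_pos: [0.4332, -0.2252, 0.1015]
ee_rot: [22.4, 89.9, -51.7]
ft_force: [-1.9, 0.8, 1.7]
grip_width: 0.453
```

```bash
python3 go.py .433 -.2255 .1015 -74
```

```text
t 21.3 pos [ 0.4332 -0.2252  0.1015] jaw yaw -74.07 tilt [ 0.001 -0.001 -1.   ] F [-1.9  0.8  1.7] grip 0.453 j7 -54.1
shift units (now frame) [-0.001 -0.012  0.01 ]
turn units [-0.013  0.018 -0.007]
shift units (target frame) [-0.001 -0.012  0.01 ]
```

Contact: the force has swung to +1.7 N. Releasing.

Call:
{"op": "apply_moves", "data": {
  "commands": [
    {"gripper":0,"tx":0,"ty":0,"tz":0,"wx":0,"wy":0,"wz":0},
    {"gripper":0,"tx":0,"ty":0,"tz":0,"wx":0,"wy":0,"wz":0},
    {"gripper":0,"tx":0,"ty":0,"tz":0,"wx":0,"wy":0,"wz":0},
    {"gripper":0,"tx":0,"ty":0,"tz":0,"wx":0,"wy":0,"wz":0},
    {"gripper":0,"tx":0,"ty":0,"tz":0,"wx":0,"wy":0,"wz":0},
    {"gripper":0,"tx":-0.2,"ty":0,"tz":0,"wx":0,"wy":0,"wz":0},
    {"gripper":0,"tx":-0.5,"ty":0,"tz":0,"wx":0,"wy":0,"wz":0},
    {"gripper":0,"tx":-0.8,"ty":0,"tz":0,"wx":0,"wy":0,"wz":0}
  ]
}}

```text
t: 22.1
ee_pos: [0.4337, -0.2256, 0.139]
ee_rot: [42.8, 89.9, -31.3]
ft_force: [0.2, -0.2, 0.3]
grip_width: 0.999
```

```bash
python3 go.py .436 .2005 .23 -75
```

```text
t 22.1 pos [ 0.4337 -0.2256  0.139 ] jaw yaw -74.06 tilt [ 0.002 -0.001 -1.   ] F [ 0.2 -0.2  0.3] grip 0.999 j7 -53.2
shift units (now frame) [ -3.657   4.773 -16.357]
turn units [ 0.188  0.016 -0.015]
shift units (target frame) [ -3.64    4.5   -16.438]
```

Call:
{"op": "apply_moves", "data": {
  "commands": [
    {"gripper":0,"tx":-0.9,"ty":0,"tz":0,"wx":0,"wy":0,"wz":0},
    {"gripper":0,"tx":-1,"ty":0,"tz":0,"wx":0,"wy":0,"wz":0},
    {"gripper":0,"tx":-1,"ty":0.15,"tz":-0.5,"wx":0,"wy":0,"wz":0},
    {"gripper":0,"tx":-0.7,"ty":0.2,"tz":-0.8,"wx":0,"wy":0,"wz":0},
    {"gripper":0,"tx":0,"ty":0.3,"tz":-1,"wx":0.1,"wy":0,"wz":0},
    {"gripper":0,"tx":0,"ty":0.3,"tz":-1,"wx":0,"wy":0,"wz":0},
    {"gripper":0,"tx":0,"ty":0.3,"tz":-1,"wx":0,"wy":0,"wz":0},
    {"gripper":0,"tx":0,"ty":0.3,"tz":-1,"wx":0,"wy":0,"wz":0}
  ]
}}

```text
t: 22.9
ee_pos: [0.439, -0.0889, 0.2451]
ee_rot: [45.9, 88.7, -29.3]
ft_force: [0.3, -0.6, -0.4]
grip_width: 0.999
```

Call:
{"op": "apply_moves", "data": {
  "commands": [
    {"gripper":0,"tx":0,"ty":0.3,"tz":-1,"wx":0,"wy":0,"wz":0},
    {"gripper":0,"tx":0,"ty":0.3,"tz":-1,"wx":0,"wy":0,"wz":0},
    {"gripper":0,"tx":0,"ty":0.3,"tz":-1,"wx":0,"wy":0,"wz":0},
    {"gripper":0,"tx":0,"ty":0.3,"tz":-1,"wx":0,"wy":0,"wz":0},
    {"gripper":0,"tx":0,"ty":0.3,"tz":-1,"wx":0,"wy":0,"wz":0},
    {"gripper":0,"tx":0,"ty":0.3,"tz":-1,"wx":0,"wy":0,"wz":0},
    {"gripper":0,"tx":0,"ty":0.3,"tz":-1,"wx":0,"wy":0,"wz":0},
    {"gripper":0,"tx":0,"ty":0.3,"tz":-1,"wx":0,"wy":0,"wz":0}
  ]
}}

```text
t: 23.7
ee_pos: [0.4467, 0.1292, 0.2531]
ee_rot: [52.6, 87.8, -22.6]
ft_force: [0.2, 0.1, 0.2]
grip_width: 0.995
```

```bash
python3 go.py .436 .2005 .23 -75
```

```text
t 23.7 pos [0.4467 0.1292 0.2531] jaw yaw -75.2 tilt [ 0.036 -0.015 -0.999] F [0.2 0.1 0.2] grip 0.995 j7 -99.6
shift units (now frame) [ 0.865  0.29  -2.886]
turn units [-0.036  0.269 -0.35 ]
shift units (target frame) [ 0.923  0.326 -2.864]
```

Call:
{"op": "apply_moves", "data": {
  "commands": [
    {"gripper":0,"tx":0.1,"ty":0.1,"tz":-0.9,"wx":0,"wy":0.25,"wz":-0.35},
    {"gripper":0,"tx":0.2,"ty":0.05,"tz":-0.8,"wx":0,"wy":0,"wz":0},
    {"gripper":0,"tx":0.2,"ty":0.05,"tz":-0.5,"wx":0,"wy":0,"wz":0},
    {"gripper":0,"tx":0.1,"ty":0,"tz":-0.3,"wx":0,"wy":0,"wz":0},
    {"gripper":0,"tx":0,"ty":0,"tz":0,"wx":0,"wy":0,"wz":0},
    {"gripper":0,"tx":0,"ty":0,"tz":0,"wx":0,"wy":0,"wz":0},
    {"gripper":0,"tx":0,"ty":0,"tz":0,"wx":0,"wy":0,"wz":0},
    {"gripper":0,"tx":0,"ty":0,"tz":0,"wx":0,"wy":0,"wz":0}
  ]
}}

```text
t: 24.5
ee_pos: [0.4356, 0.197, 0.2443]
ee_rot: [81.6, 89.5, 6.7]
ft_force: [1.0, -0.1, -0.4]
grip_width: 1.001
```

```bash
python3 go.py .436 .2005 .098 -75
python3 - <<'E'
from wr import *
p,d=arm.read_camera("wrist"); i=arm.camera_info("wrist"); cv2.imwrite("pics/w4.png",p[:,:,::-1]); np.savez("w4.npz",p=p,d=d,**i)
print(captop(p,i,.136))
hsv=cv2.cvtColor(p,cv2.COLOR_RGB2HSV); H,S,V=[hsv[...,k].astype(int) for k in range(3)]
a=(((H<24)|(H>172))&(S>150)&(V>35)).astype(np.uint8); a=cv2.morphologyEx(a,cv2.MORPH_OPEN,np.ones((3,3)))
w=(S<60)&(V>60)
print(fit([(i,soft(w),cv2.dilate(a,np.ones((9,9)))>0)],trayparts('oblong_tray'),(.447,.0235,np.radians(130))))
print(fit([(i,soft(w),cv2.dilate(a,np.ones((9,9)))>0)],trayparts('round_tray'),(.4367,.2018,0),False))
W=cloud("wrist",p,d,i)
m=(a>0)&(W[...,2]>.05)&(W[...,2]<.0775)&(np.hypot(W[...,0]-.436,W[...,1]-.2)<.06)
print(m.sum(), cv2.minAreaRect(W[m][:,:2].astype(np.float32)*1000))
E
```

```text
t 24.5 pos [0.4356 0.197  0.2443] jaw yaw -74.86 tilt [ 0.009  0.001 -1.   ] F [ 1.  -0.1 -0.4] grip 1.001 j7 -108.2
shift units (now frame) [ 5.854e+00 -3.000e-03 -1.390e-01]
turn units [ 0.027  0.015 -0.104]
shift units (target frame) [ 5.854  0.05  -0.131]
[(array([434.6, 199.6]), array([316., 241.]), array([57., 60.]))]
(array([446.04,  22.99, 129.86]), array([43.3], dtype=float32))
(array([435.32, 200.09]), array([19.5], dtype=float32))
3132 ((434.1445617675781, 199.16845703125), (43.238685607910156, 81.02255249023438), 6.512964248657227)
```

View pics/w4.png

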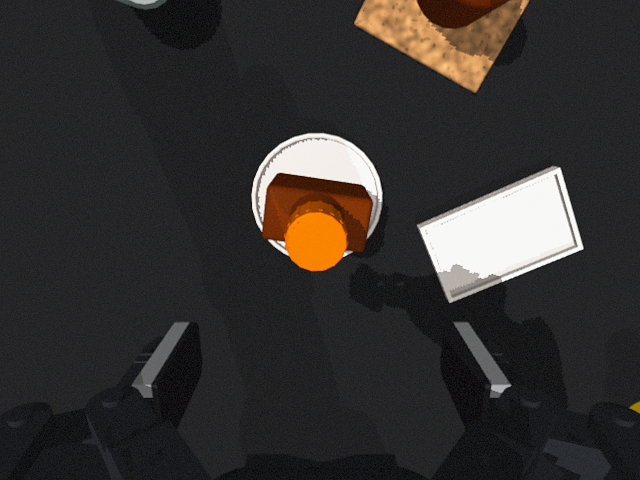

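The wrist image shows the oblong bottle on the round tray, cap at (316,241), and the empty oblong tray at (500,233). Depth gives the bottle yaw as 96.5° against 129.9° for the tray. Descending.

Call:
{"op": "apply_moves", "data": {
  "commands": [
    {"gripper":0,"tx":0.6,"ty":0,"tz":-0.15,"wx":0,"wy":0,"wz":-0.1},
    {"gripper":0,"tx":0.9,"ty":0,"tz":0,"wx":0,"wy":0,"wz":0},
    {"gripper":0,"tx":0.9,"ty":0,"tz":0,"wx":0,"wy":0,"wz":0},
    {"gripper":0,"tx":0.9,"ty":0,"tz":0,"wx":0,"wy":0,"wz":0},
    {"gripper":0,"tx":0.8,"ty":0,"tz":0,"wx":0,"wy":0,"wz":0},
    {"gripper":0,"tx":0.5,"ty":0,"tz":0,"wx":0,"wy":0,"wz":0},
    {"gripper":0,"tx":0,"ty":0,"tz":0,"wx":0,"wy":0,"wz":0},
    {"gripper":0,"tx":0,"ty":0,"tz":0,"wx":0,"wy":0,"wz":0}
  ]
}}

```text
t: 25.35
ee_pos: [0.4333, 0.1985, 0.1189]
ee_rot: [-78.7, 89.6, -153.8]
ft_force: [0.9, -0.3, -0.2]
grip_width: 1.003
```

```bash
python3 go.py .4352 .200 .098 -75
```

```text
t 25.35 pos [0.4333 0.1985 0.1189] jaw yaw -75.13 tilt [-0.006 -0.003 -1.   ] F [ 0.9 -0.3 -0.2] grip 1.003 j7 -113.6
shift units (now frame) [ 0.837  0.093 -0.039]
turn units [-0.025  0.015  0.078]
shift units (target frame) [ 0.838  0.087 -0.038]
```

Call:
{"op": "apply_moves", "data": {
  "commands": [
    {"gripper":0,"tx":0.3,"ty":0.09,"tz":-0.03,"wx":-0.02,"wy":0.01,"wz":0.08},
    {"gripper":0,"tx":0.35,"ty":0,"tz":0,"wx":0,"wy":0,"wz":0},
    {"gripper":0,"tx":0.15,"ty":0,"tz":0,"wx":0,"wy":0,"wz":0},
    {"gripper":0,"tx":0,"ty":0,"tz":0,"wx":0,"wy":0,"wz":0},
    {"gripper":0,"tx":0,"ty":0,"tz":0,"wx":0,"wy":0,"wz":0},
    {"gripper":0,"tx":0,"ty":0,"tz":0,"wx":0,"wy":0,"wz":0},
    {"gripper":0,"tx":0,"ty":0,"tz":0,"wx":0,"wy":0,"wz":0},
    {"gripper":0,"tx":0,"ty":0,"tz":0,"wx":0,"wy":0,"wz":0}
  ]
}}

```text
t: 26.15
ee_pos: [0.4375, 0.2009, 0.0995]
ee_rot: [91.5, 89.7, 16.5]
ft_force: [0.2, 0.0, -0.1]
grip_width: 1.002
```

```bash
python3 go.py .4352 .200 .098 -75
```

```text
t 26.15 pos [0.4375 0.2009 0.0995] jaw yaw -75.05 tilt [ 0.006  0.002 -1.   ] F [ 0.2  0.  -0.1] grip 1.002 j7 -114.7
shift units (now frame) [ 0.058 -0.097  0.012]
turn units [-0.01  -0.002 -0.069]
shift units (target frame) [ 0.058 -0.097  0.012]
```

Call:
{"op": "apply_moves", "data": {
  "commands": [
    {"gripper":0,"tx":0.04,"ty":-0.1,"tz":0.01,"wx":0,"wy":0,"wz":-0.07},
    {"gripper":1,"tx":0,"ty":0,"tz":0,"wx":0,"wy":0,"wz":0},
    {"gripper":1,"tx":0,"ty":0,"tz":0,"wx":0,"wy":0,"wz":0},
    {"gripper":1,"tx":0,"ty":0,"tz":0,"wx":0,"wy":0,"wz":0},
    {"gripper":1,"tx":0,"ty":0,"tz":0,"wx":0,"wy":0,"wz":0},
    {"gripper":1,"tx":0,"ty":0,"tz":0,"wx":0,"wy":0,"wz":0},
    {"gripper":1,"tx":0,"ty":0,"tz":0,"wx":0,"wy":0,"wz":0},
    {"gripper":1,"tx":0,"ty":0,"tz":0,"wx":0,"wy":0,"wz":0}
  ]
}}

```text
t: 26.95
ee_pos: [0.4353, 0.2004, 0.099]
ee_rot: [112.7, 89.9, 37.6]
ft_force: [-0.0, -0.2, -0.5]
grip_width: 0.458
```

```bash
python3 go.py .4352 .200 .098 -75
```

```text
t 26.95 pos [0.4353 0.2004 0.099 ] jaw yaw -75.04 tilt [ 0.001  0.001 -1.   ] F [-0.  -0.2 -0.5] grip 0.458 j7 -114.6
shift units (now frame) [ 0.039 -0.01   0.015]
turn units [-0.007 -0.004 -0.01 ]
shift units (target frame) [ 0.039 -0.01   0.015]
```

Call:
{"op": "apply_moves", "data": {
  "commands": [
    {"gripper":1,"tx":-0.4,"ty":0,"tz":0,"wx":0,"wy":0,"wz":0},
    {"gripper":1,"tx":-0.8,"ty":0,"tz":0,"wx":0,"wy":0,"wz":0},
    {"gripper":1,"tx":-0.9,"ty":0,"tz":0,"wx":-0.4,"wy":0,"wz":0},
    {"gripper":1,"tx":-0.8,"ty":0,"tz":0,"wx":-0.8,"wy":0,"wz":0},
    {"gripper":1,"tx":-0.4,"ty":0,"tz":0,"wx":-1,"wy":0,"wz":0},
    {"gripper":1,"tx":0,"ty":0,"tz":0,"wx":-1,"wy":0,"wz":0},
    {"gripper":1,"tx":0,"ty":0,"tz":0,"wx":-1,"wy":0,"wz":0},
    {"gripper":1,"tx":0,"ty":0,"tz":0,"wx":-1,"wy":0,"wz":0}
  ]
}}

```text
t: 27.75
ee_pos: [0.4305, 0.1972, 0.1835]
ee_rot: [-104.5, 89.3, -152.5]
ft_force: [0.3, -0.5, -3.3]
grip_width: 0.453
```

```bash
python3 go.py .4468 .0232 .18 -41.6
```

```text
t 27.75 pos [0.4305 0.1972 0.1835] jaw yaw -47.99 tilt [-0.01  -0.005 -1.   ] F [ 0.3 -0.5 -3.3] grip 0.453 j7 -85.1
shift units (now frame) [ 0.168 -4.174  5.609]
turn units [-1.278 -0.04   0.125]
shift units (target frame) [ 0.138 -4.774  5.109]
```

Call:
{"op": "apply_moves", "data": {
  "commands": [
    {"gripper":1,"tx":0,"ty":-0.3,"tz":0.4,"wx":-0.7,"wy":-0.04,"wz":0.12},
    {"gripper":1,"tx":0,"ty":-0.5,"tz":0.6,"wx":-0.5,"wy":0,"wz":0},
    {"gripper":1,"tx":0,"ty":-0.7,"tz":0.8,"wx":0,"wy":0,"wz":0},
    {"gripper":1,"tx":0,"ty":-0.8,"tz":0.8,"wx":0,"wy":0,"wz":0},
    {"gripper":1,"tx":0,"ty":-0.8,"tz":0.8,"wx":0,"wy":0,"wz":0},
    {"gripper":1,"tx":0,"ty":-0.8,"tz":0.8,"wx":0,"wy":0,"wz":0},
    {"gripper":1,"tx":0,"ty":-0.4,"tz":0.5,"wx":0,"wy":0,"wz":0},
    {"gripper":1,"tx":0,"ty":0,"tz":0,"wx":0,"wy":0,"wz":0}
  ]
}}

```text
t: 28.55
ee_pos: [0.4398, 0.0328, 0.1828]
ee_rot: [-129.6, 89.5, -170.9]
ft_force: [-0.8, 1.3, -3.3]
grip_width: 0.45
```

```bash
python3 go.py .4468 .0232 .115 -41.6
python3 - <<'E'
from wr import *
p,d=arm.read_camera("wrist"); i=arm.camera_info("wrist"); cv2.imwrite("pics/w5.png",p[:,:,::-1])
E
```

```text
t 28.55 pos [0.4398 0.0328 0.1828] jaw yaw -41.36 tilt [-0.009 -0.001 -1.   ] F [-0.8  1.3 -3.3] grip 0.45 j7 -54.6
shift units (now frame) [ 2.709 -0.084  0.477]
turn units [ 0.049 -0.066  0.08 ]
shift units (target frame) [ 2.711 -0.101  0.462]
```

View pics/w5.png

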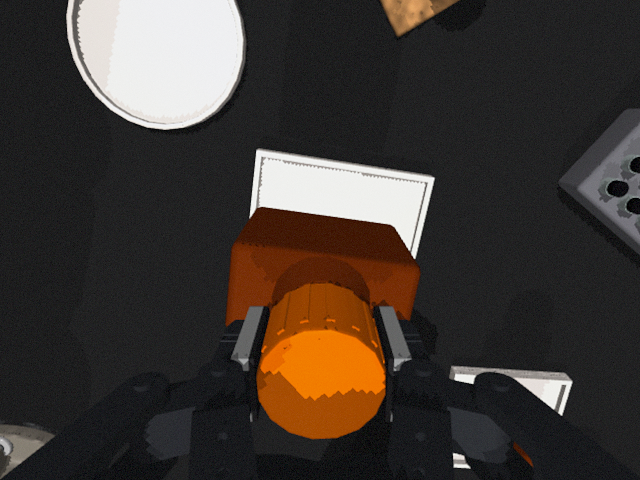

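The held oblong bottle is parallel to the oblong tray: its far edge (262,208)-(390,226) against the tray's (258,150)-(434,178). Descending.

Call:
{"op": "apply_moves", "data": {
  "commands": [
    {"gripper":1,"tx":0.2,"ty":-0.08,"tz":0.2,"wx":0.05,"wy":-0.06,"wz":0.08},
    {"gripper":1,"tx":0.4,"ty":0,"tz":0.2,"wx":0,"wy":0,"wz":0},
    {"gripper":1,"tx":0.6,"ty":0,"tz":0,"wx":0,"wy":0,"wz":0},
    {"gripper":1,"tx":0.6,"ty":0,"tz":0,"wx":0,"wy":0,"wz":0},
    {"gripper":1,"tx":0.4,"ty":0,"tz":0,"wx":0,"wy":0,"wz":0},
    {"gripper":1,"tx":0.2,"ty":0,"tz":0,"wx":0,"wy":0,"wz":0},
    {"gripper":1,"tx":0,"ty":0,"tz":0,"wx":0,"wy":0,"wz":0},
    {"gripper":1,"tx":0,"ty":0,"tz":0,"wx":0,"wy":0,"wz":0}
  ]
}}

```text
t: 29.4
ee_pos: [0.4451, 0.0338, 0.118]
ee_rot: [144.5, 89.6, 103.7]
ft_force: [-0.3, -0.1, -3.3]
grip_width: 0.453
```

```bash
python3 go.py .4468 .0232 .103 -41.6
```

```text
t 29.4 pos [0.4451 0.0338 0.118 ] jaw yaw -40.78 tilt [-0.002  0.006 -1.   ] F [-0.3 -0.1 -3.3] grip 0.453 j7 -57.2
shift units (now frame) [ 0.597 -0.28   0.332]
turn units [ 0.164 -0.061 -0.043]
shift units (target frame) [ 0.6   -0.273  0.333]
```

Call:
{"op": "apply_moves", "data": {
  "commands": [
    {"gripper":1,"tx":0.1,"ty":-0.14,"tz":0.17,"wx":0.1,"wy":-0.06,"wz":-0.04},
    {"gripper":1,"tx":0.1,"ty":-0.14,"tz":0.16,"wx":0.06,"wy":0,"wz":0},
    {"gripper":1,"tx":0.15,"ty":0,"tz":0,"wx":0,"wy":0,"wz":0},
    {"gripper":1,"tx":0.15,"ty":0,"tz":0,"wx":0,"wy":0,"wz":0},
    {"gripper":1,"tx":0,"ty":0,"tz":0,"wx":0,"wy":0,"wz":0},
    {"gripper":1,"tx":0,"ty":0,"tz":0,"wx":0,"wy":0,"wz":0},
    {"gripper":1,"tx":0,"ty":0,"tz":0,"wx":0,"wy":0,"wz":0},
    {"gripper":1,"tx":0,"ty":0,"tz":0,"wx":0,"wy":0,"wz":0}
  ]
}}

```text
t: 30.2
ee_pos: [0.4487, 0.0219, 0.1061]
ee_rot: [32.2, 89.7, -9.5]
ft_force: [0.3, 0.3, -3.4]
grip_width: 0.459
```

```bash
python3 go.py .4468 .0232 .099 -41.6
```

```text
t 30.2 pos [0.4487 0.0219 0.1061] jaw yaw -41.72 tilt [ 0.004 -0.001 -1.   ] F [ 0.3  0.3 -3.4] grip 0.459 j7 -57.8
shift units (now frame) [ 0.284 -0.013 -0.092]
turn units [-0.023  0.044 -0.028]
shift units (target frame) [ 0.284 -0.012 -0.091]
```

Call:
{"op": "apply_moves", "data": {
  "commands": [
    {"gripper":1,"tx":0.08,"ty":-0.02,"tz":-0.09,"wx":-0.02,"wy":0.04,"wz":-0.03},
    {"gripper":1,"tx":0.08,"ty":0,"tz":0,"wx":0,"wy":0,"wz":0},
    {"gripper":1,"tx":0.06,"ty":0,"tz":0,"wx":0,"wy":0,"wz":0},
    {"gripper":1,"tx":0.04,"ty":0,"tz":0,"wx":0,"wy":0,"wz":0},
    {"gripper":1,"tx":0.03,"ty":0,"tz":0,"wx":0,"wy":0,"wz":0},
    {"gripper":1,"tx":0.02,"ty":0,"tz":0,"wx":0,"wy":0,"wz":0},
    {"gripper":1,"tx":0,"ty":0,"tz":0,"wx":0,"wy":0,"wz":0},
    {"gripper":1,"tx":0,"ty":0,"tz":0,"wx":0,"wy":0,"wz":0}
  ]
}}

```text
t: 31.0
ee_pos: [0.4471, 0.0237, 0.0989]
ee_rot: [16.7, 89.9, -24.9]
ft_force: [0.4, 0.2, -1.4]
grip_width: 0.454
```

```bash
python3 go.py .4468 .0232 .099 -41.6
```

```text
t 31.0 pos [0.4471 0.0237 0.0989] jaw yaw -41.57 tilt [ 0.001 -0.001 -1.   ] F [ 0.4  0.2 -1.4] grip 0.454 j7 -58.3
shift units (now frame) [-0.002 -0.024  0.002]
turn units [ 0.006  0.015 -0.005]
shift units (target frame) [-0.002 -0.024  0.002]
```

In contact. One small nudge down, then release and rise.

Call:
{"op": "apply_moves", "data": {
  "commands": [
    {"gripper":1,"tx":0.04,"ty":0,"tz":0,"wx":0,"wy":0,"wz":0},
    {"gripper":0,"tx":0,"ty":0,"tz":0,"wx":0,"wy":0,"wz":0},
    {"gripper":0,"tx":0,"ty":0,"tz":0,"wx":0,"wy":0,"wz":0},
    {"gripper":0,"tx":0,"ty":0,"tz":0,"wx":0,"wy":0,"wz":0},
    {"gripper":0,"tx":0,"ty":0,"tz":0,"wx":0,"wy":0,"wz":0},
    {"gripper":0,"tx":0,"ty":0,"tz":0,"wx":0,"wy":0,"wz":0},
    {"gripper":0,"tx":-0.3,"ty":0,"tz":0,"wx":0,"wy":0,"wz":0},
    {"gripper":0,"tx":-0.6,"ty":0,"tz":0,"wx":0,"wy":0,"wz":0}
  ]
}}

```text
t: 31.8
ee_pos: [0.4477, 0.0238, 0.1216]
ee_rot: [35.0, 89.9, -6.6]
ft_force: [-0.2, 0.1, 0.2]
grip_width: 0.997
```

Call:
{"op": "apply_moves", "data": {
  "commands": [
    {"gripper":0,"tx":-0.9,"ty":0,"tz":0,"wx":0,"wy":0,"wz":0},
    {"gripper":0,"tx":-1,"ty":0,"tz":0,"wx":0,"wy":0,"wz":0},
    {"gripper":0,"tx":-1,"ty":0,"tz":0,"wx":0,"wy":0,"wz":0},
    {"gripper":0,"tx":-1,"ty":0,"tz":0,"wx":0,"wy":0,"wz":0},
    {"gripper":0,"tx":-0.6,"ty":0,"tz":0,"wx":0,"wy":0,"wz":0},
    {"gripper":0,"tx":0,"ty":0,"tz":0,"wx":0,"wy":0,"wz":0},
    {"gripper":0,"tx":0,"ty":0,"tz":0,"wx":0,"wy":0,"wz":0},
    {"gripper":0,"tx":0,"ty":0,"tz":0,"wx":0,"wy":0,"wz":0}
  ]
}}

```text
t: 32.6
ee_pos: [0.4478, 0.0247, 0.2422]
ee_rot: [38.3, 89.6, -3.2]
ft_force: [0.4, -0.4, -0.0]
grip_width: 1.001
```

```bash
python3 go.py .634 .139 .23 -41.6
cat > look.py <<'E'
from wr import *
import sys
def rect(p,d,i,c,z0,z1,r=.06):
    hsv=cv2.cvtColor(p,cv2.COLOR_RGB2HSV); H,S,V=[hsv[...,k].astype(int) for k in range(3)]
    W=cloud("wrist",p,d,i)
    m=((H<24)|(H>172))&(S>120)&(V>30)&(W[...,2]>z0)&(W[...,2]<z1)&(np.hypot(W[...,0]-c[0],W[...,1]-c[1])<r)
    return m.sum(),[np.round(x,1) for x in cv2.minAreaRect(W[m][:,:2].astype(np.float32)*1000)]
def look(tag):
    p,d=arm.read_camera("wrist"); i=arm.camera_info("wrist"); cv2.imwrite(f"pics/{tag}.png",p[:,:,::-1]); return p,d,i
E
python3 - <<'E'
from look import *
p,d,i=look("w6"); print(captop(p,i,.136)); print(rect(p,d,i,(.447,.023),.05,.0775)); print(rect(p,d,i,(.433,-.2255),.05,.0795))
E
```

```text
t 32.6 pos [0.4478 0.0247 0.2422] jaw yaw -41.47 tilt [ 0.006 -0.    -1.   ] F [ 0.4 -0.4 -0. ] grip 1.001 j7 -51.6
shift units (now frame) [0.534 8.356 2.552]
turn units [ 0.027  0.056 -0.045]
shift units (target frame) [0.489 8.364 2.535]
[(array([446.5,  23.9]), array([320., 243.]), array([56., 60.]))]
(np.int64(3363), [array([446.,  23.]), array([43.8, 80.8]), np.float64(40.5)])
(np.int64(430), [array([ 406.6, -211.2]), array([37.4,  3.9]), np.float64(46.6)])
```

View pics/w6.png

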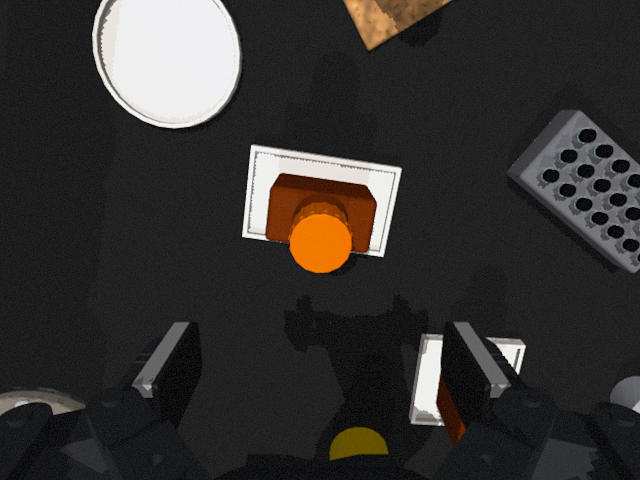

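The oblong bottle now measures (446,23) mm at 130.5° on a tray at (446,23) mm and 129.9°. Next is the round bottle on the mat.

Call:
{"op": "apply_moves", "data": {
  "commands": [
    {"gripper":0,"tx":0.05,"ty":0.6,"tz":0.2,"wx":0,"wy":0.05,"wz":-0.05},
    {"gripper":0,"tx":0,"ty":0.9,"tz":0.28,"wx":0,"wy":0,"wz":0},
    {"gripper":0,"tx":0,"ty":0.9,"tz":0.28,"wx":0,"wy":0,"wz":0},
    {"gripper":0,"tx":0,"ty":0.9,"tz":0.28,"wx":0,"wy":0,"wz":0},
    {"gripper":0,"tx":0,"ty":0.9,"tz":0.28,"wx":0,"wy":0,"wz":0},
    {"gripper":0,"tx":0,"ty":0.9,"tz":0.28,"wx":0,"wy":0,"wz":0},
    {"gripper":0,"tx":0,"ty":0.9,"tz":0.28,"wx":0,"wy":0,"wz":0},
    {"gripper":0,"tx":0,"ty":0.8,"tz":0.2,"wx":0,"wy":0,"wz":0}
  ]
}}

```text
t: 33.45
ee_pos: [0.598, 0.1152, 0.2276]
ee_rot: [-119.3, 88.7, -161.1]
ft_force: [0.3, -0.2, -0.4]
grip_width: 0.997
```

```bash
python3 go.py .634 .139 .23 -41.6
```

```text
t 33.45 pos [0.598  0.1152 0.2276] jaw yaw -41.81 tilt [-0.022 -0.008 -1.   ] F [ 0.3 -0.2 -0.4] grip 0.997 j7 -67.3
shift units (now frame) [-0.135  1.669  0.438]
turn units [-0.04  -0.132  0.234]
shift units (target frame) [-0.096  1.67   0.445]
```

Call:
{"op": "apply_moves", "data": {
  "commands": [
    {"gripper":0,"tx":0,"ty":0.6,"tz":0.2,"wx":-0.04,"wy":-0.13,"wz":0.23},
    {"gripper":0,"tx":0,"ty":0.5,"tz":0.1,"wx":0,"wy":0,"wz":0},
    {"gripper":0,"tx":0,"ty":0.3,"tz":0.1,"wx":0,"wy":0,"wz":0},
    {"gripper":0,"tx":0,"ty":0,"tz":0,"wx":0,"wy":0,"wz":0},
    {"gripper":0,"tx":0,"ty":0,"tz":0,"wx":0,"wy":0,"wz":0},
    {"gripper":0,"tx":0,"ty":0,"tz":0,"wx":0,"wy":0,"wz":0},
    {"gripper":0,"tx":0,"ty":0,"tz":0,"wx":0,"wy":0,"wz":0},
    {"gripper":0,"tx":0,"ty":0,"tz":0,"wx":0,"wy":0,"wz":0}
  ]
}}

```text
t: 34.25
ee_pos: [0.628, 0.1347, 0.2216]
ee_rot: [-126.0, 89.6, -167.5]
ft_force: [-0.2, -0.0, -0.3]
grip_width: 0.995
```

```bash
python3 go.py .634 .139 .103 -41.6
python3 - <<'E'
from look import *
p,d,i=look("w7"); print(captop(p,i,.141))
E
```

```text
t 34.25 pos [0.628  0.1347 0.2216] jaw yaw -41.48 tilt [-0.008 -0.002 -1.   ] F [-0.2 -0.  -0.3] grip 0.995 j7 -68.2
shift units (now frame) [4.74  0.318 0.089]
turn units [ 0.024 -0.052  0.072]
shift units (target frame) [4.742 0.289 0.067]
[(array([633.9, 139.8]), array([324., 240.]), array([65., 68.]))]
```

View pics/w7.png

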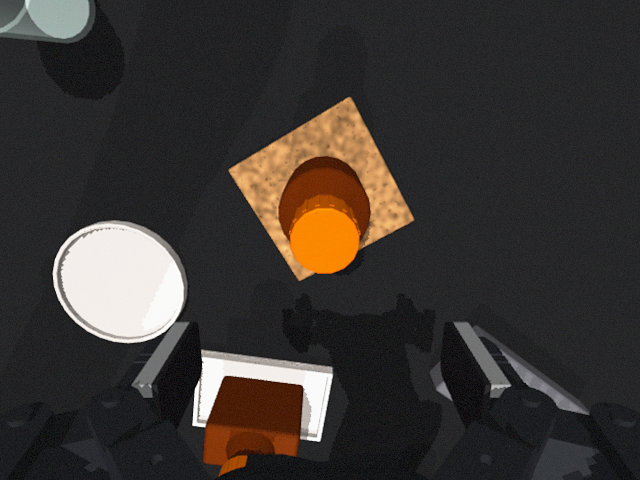

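Call:
{"op": "apply_moves", "data": {
  "commands": [
    {"gripper":0,"tx":0.5,"ty":0.2,"tz":0.05,"wx":0.02,"wy":-0.05,"wz":0.07},
    {"gripper":0,"tx":0.8,"ty":0.1,"tz":0,"wx":0,"wy":0,"wz":0},
    {"gripper":0,"tx":0.8,"ty":0,"tz":0,"wx":0,"wy":0,"wz":0},
    {"gripper":0,"tx":0.8,"ty":0,"tz":0,"wx":0,"wy":0,"wz":0},
    {"gripper":0,"tx":0.6,"ty":0,"tz":0,"wx":0,"wy":0,"wz":0},
    {"gripper":0,"tx":0.3,"ty":0,"tz":0,"wx":0,"wy":0,"wz":0},
    {"gripper":0,"tx":0,"ty":0,"tz":0,"wx":0,"wy":0,"wz":0},
    {"gripper":0,"tx":0,"ty":0,"tz":0,"wx":0,"wy":0,"wz":0}
  ]
}}

```text
t: 35.1
ee_pos: [0.6358, 0.1385, 0.1272]
ee_rot: [44.7, 89.6, 3.0]
ft_force: [0.4, -0.6, 0.1]
grip_width: 0.997
```

```bash
python3 go.py .6342 .1395 .103 -41.6
```

```text
t 35.1 pos [0.6358 0.1385 0.1272] jaw yaw -41.73 tilt [ 0.007  0.    -1.   ] F [ 0.4 -0.6  0.1] grip 0.997 j7 -70.7
shift units (now frame) [ 0.966 -0.016 -0.079]
turn units [-0.025  0.057 -0.057]
shift units (target frame) [ 0.967 -0.012 -0.074]
```

Call:
{"op": "apply_moves", "data": {
  "commands": [
    {"gripper":0,"tx":0.3,"ty":0,"tz":-0.05,"wx":-0.02,"wy":0.05,"wz":-0.05},
    {"gripper":0,"tx":0.4,"ty":0,"tz":0,"wx":0,"wy":0,"wz":0},
    {"gripper":0,"tx":0.2,"ty":0,"tz":0,"wx":0,"wy":0,"wz":0},
    {"gripper":0,"tx":0,"ty":0,"tz":0,"wx":0,"wy":0,"wz":0},
    {"gripper":0,"tx":0,"ty":0,"tz":0,"wx":0,"wy":0,"wz":0},
    {"gripper":0,"tx":0,"ty":0,"tz":0,"wx":0,"wy":0,"wz":0},
    {"gripper":0,"tx":0,"ty":0,"tz":0,"wx":0,"wy":0,"wz":0},
    {"gripper":0,"tx":0,"ty":0,"tz":0,"wx":0,"wy":0,"wz":0}
  ]
}}

```text
t: 35.9
ee_pos: [0.6367, 0.1402, 0.1058]
ee_rot: [56.4, 89.7, 14.7]
ft_force: [0.4, -0.5, -0.9]
grip_width: 0.999
```

```bash
python3 go.py .6342 .1395 .103 -41.6
```

```text
t 35.9 pos [0.6367 0.1402 0.1058] jaw yaw -41.63 tilt [ 0.006  0.001 -1.   ] F [ 0.4 -0.5 -0.9] grip 0.999 j7 -71.2
shift units (now frame) [ 0.112 -0.089 -0.058]
turn units [-0.006  0.037 -0.055]
shift units (target frame) [ 0.113 -0.088 -0.057]
```

Call:
{"op": "apply_moves", "data": {
  "commands": [
    {"gripper":0,"tx":0.1,"ty":-0.09,"tz":-0.06,"wx":0,"wy":0.04,"wz":-0.05},
    {"gripper":1,"tx":0,"ty":0,"tz":0,"wx":0,"wy":0,"wz":0},
    {"gripper":1,"tx":0,"ty":0,"tz":0,"wx":0,"wy":0,"wz":0},
    {"gripper":1,"tx":0,"ty":0,"tz":0,"wx":0,"wy":0,"wz":0},
    {"gripper":1,"tx":0,"ty":0,"tz":0,"wx":0,"wy":0,"wz":0},
    {"gripper":1,"tx":0,"ty":0,"tz":0,"wx":0,"wy":0,"wz":0},
    {"gripper":1,"tx":0,"ty":0,"tz":0,"wx":0,"wy":0,"wz":0},
    {"gripper":1,"tx":0,"ty":0,"tz":0,"wx":0,"wy":0,"wz":0}
  ]
}}

```text
t: 36.7
ee_pos: [0.6345, 0.1395, 0.1038]
ee_rot: [78.1, 89.9, 36.5]
ft_force: [0.4, 0.3, -0.2]
grip_width: 0.455
```

```bash
python3 go.py .6342 .1395 .103 -41.6
```

```text
t 36.7 pos [0.6345 0.1395 0.1038] jaw yaw -41.65 tilt [ 0.001  0.001 -1.   ] F [ 0.4  0.3 -0.2] grip 0.455 j7 -71.2
shift units (now frame) [ 0.033 -0.009 -0.009]
turn units [-0.009  0.003 -0.016]
shift units (target frame) [ 0.033 -0.009 -0.009]
```

Call:
{"op": "apply_moves", "data": {
  "commands": [
    {"gripper":1,"tx":-0.4,"ty":0,"tz":0,"wx":0,"wy":0,"wz":0},
    {"gripper":1,"tx":-0.8,"ty":0,"tz":0,"wx":0,"wy":0,"wz":0},
    {"gripper":1,"tx":-0.9,"ty":0,"tz":0,"wx":0,"wy":0,"wz":0},
    {"gripper":1,"tx":-0.8,"ty":0,"tz":0,"wx":0,"wy":0,"wz":0},
    {"gripper":1,"tx":-0.4,"ty":0,"tz":0,"wx":0,"wy":0,"wz":0},
    {"gripper":1,"tx":0,"ty":-0.2,"tz":-0.4,"wx":0,"wy":0,"wz":0},
    {"gripper":1,"tx":0,"ty":-0.3,"tz":-0.7,"wx":0,"wy":0,"wz":0},
    {"gripper":1,"tx":0,"ty":-0.3,"tz":-0.8,"wx":0,"wy":0,"wz":0}
  ]
}}

```text
t: 37.5
ee_pos: [0.5825, 0.1517, 0.184]
ee_rot: [-117.0, 89.3, -158.9]
ft_force: [0.2, 0.1, -3.4]
grip_width: 0.454
```

```bash
python3 go.py .4357 .2007 .18 -41.6
```

```text
t 37.5 pos [0.5825 0.1517 0.184 ] jaw yaw -41.92 tilt [-0.012 -0.005 -1.   ] F [ 0.2  0.1 -3.4] grip 0.454 j7 -72.1
shift units (now frame) [ 0.221 -2.461 -5.68 ]
turn units [-0.063 -0.067  0.132]
shift units (target frame) [ 0.159 -2.432 -5.694]
```

Call:
{"op": "apply_moves", "data": {
  "commands": [
    {"gripper":1,"tx":0,"ty":-0.35,"tz":-0.8,"wx":-0.06,"wy":-0.06,"wz":0.13},
    {"gripper":1,"tx":0,"ty":-0.35,"tz":-0.8,"wx":0,"wy":0,"wz":0},
    {"gripper":1,"tx":0,"ty":-0.35,"tz":-0.8,"wx":0,"wy":0,"wz":0},
    {"gripper":1,"tx":0,"ty":-0.35,"tz":-0.8,"wx":0,"wy":0,"wz":0},
    {"gripper":1,"tx":0,"ty":-0.35,"tz":-0.8,"wx":0,"wy":0,"wz":0},
    {"gripper":1,"tx":0,"ty":-0.3,"tz":-0.7,"wx":0,"wy":0,"wz":0},
    {"gripper":1,"tx":0,"ty":-0.2,"tz":-0.4,"wx":0,"wy":0,"wz":0},
    {"gripper":1,"tx":0,"ty":0,"tz":0,"wx":0,"wy":0,"wz":0}
  ]
}}

```text
t: 38.3
ee_pos: [0.4362, 0.1956, 0.1808]
ee_rot: [-116.4, 89.3, -157.7]
ft_force: [0.1, 0.3, -3.6]
grip_width: 0.453
```

```bash
python3 go.py .4357 .2007 .12 -41.6
```

```text
t 38.3 pos [0.4362 0.1956 0.1808] jaw yaw -41.27 tilt [-0.012 -0.005 -1.   ] F [ 0.1  0.3 -3.6] grip 0.453 j7 -78.4
shift units (now frame) [ 2.432  0.17  -0.136]
turn units [ 0.067 -0.066  0.134]
shift units (target frame) [ 2.433  0.14  -0.151]
```

Call:
{"op": "apply_moves", "data": {
  "commands": [
    {"gripper":1,"tx":0.2,"ty":0.12,"tz":-0.15,"wx":0.06,"wy":-0.06,"wz":0.13},
    {"gripper":1,"tx":0.4,"ty":0,"tz":0,"wx":0,"wy":0,"wz":0},
    {"gripper":1,"tx":0.6,"ty":0,"tz":0,"wx":0,"wy":0,"wz":0},
    {"gripper":1,"tx":0.6,"ty":0,"tz":0,"wx":0,"wy":0,"wz":0},
    {"gripper":1,"tx":0.4,"ty":0,"tz":0,"wx":0,"wy":0,"wz":0},
    {"gripper":1,"tx":0.2,"ty":0,"tz":0,"wx":0,"wy":0,"wz":0},
    {"gripper":1,"tx":0,"ty":0,"tz":0,"wx":0,"wy":0,"wz":0},
    {"gripper":1,"tx":0,"ty":0,"tz":0,"wx":0,"wy":0,"wz":0}
  ]
}}

```text
t: 39.1
ee_pos: [0.4407, 0.1978, 0.1152]
ee_rot: [66.9, 89.9, 24.9]
ft_force: [-1.1, 0.8, -3.6]
grip_width: 0.454
```

```bash
python3 go.py .4357 .2007 .107 -41.6
```

```text
t 39.1 pos [0.4407 0.1978 0.1152] jaw yaw -42.01 tilt [ 0.002  0.001 -1.   ] F [-1.1  0.8 -3.6] grip 0.454 j7 -82.4
shift units (now frame) [ 0.328 -0.049 -0.227]
turn units [-0.081  0.01  -0.023]
shift units (target frame) [ 0.328 -0.047 -0.227]
```

Call:
{"op": "apply_moves", "data": {
  "commands": [
    {"gripper":1,"tx":0,"ty":-0.03,"tz":-0.12,"wx":-0.05,"wy":0,"wz":-0.02},
    {"gripper":1,"tx":0.05,"ty":-0.02,"tz":-0.1,"wx":0,"wy":0,"wz":0},
    {"gripper":1,"tx":0.1,"ty":0,"tz":0,"wx":0,"wy":0,"wz":0},
    {"gripper":1,"tx":0.1,"ty":0,"tz":0,"wx":0,"wy":0,"wz":0},
    {"gripper":1,"tx":0.05,"ty":0,"tz":0,"wx":0,"wy":0,"wz":0},
    {"gripper":1,"tx":0,"ty":0,"tz":0,"wx":0,"wy":0,"wz":0},
    {"gripper":1,"tx":0,"ty":0,"tz":0,"wx":0,"wy":0,"wz":0},
    {"gripper":1,"tx":0,"ty":0,"tz":0,"wx":0,"wy":0,"wz":0}
  ]
}}

```text
t: 39.9
ee_pos: [0.4369, 0.2018, 0.1091]
ee_rot: [52.3, 89.7, 10.6]
ft_force: [-0.8, 1.2, -3.8]
grip_width: 0.454
```

```bash
python3 go.py .4357 .2007 .1035 -41.6
```

```text
t 39.9 pos [0.4369 0.2018 0.1091] jaw yaw -41.72 tilt [ 0.005  0.001 -1.   ] F [-0.8  1.2 -3.8] grip 0.454 j7 -83.2
shift units (now frame) [ 0.224 -0.065 -0.008]
turn units [-0.025  0.037 -0.048]
shift units (target frame) [ 0.224 -0.064 -0.007]
```

Call:
{"op": "apply_moves", "data": {
  "commands": [
    {"gripper":1,"tx":0.06,"ty":-0.06,"tz":0,"wx":-0.02,"wy":0.04,"wz":-0.05},
    {"gripper":1,"tx":0.06,"ty":0,"tz":0,"wx":0,"wy":0,"wz":0},
    {"gripper":1,"tx":0.06,"ty":0,"tz":0,"wx":0,"wy":0,"wz":0},
    {"gripper":1,"tx":0.04,"ty":0,"tz":0,"wx":0,"wy":0,"wz":0},
    {"gripper":1,"tx":0.03,"ty":0,"tz":0,"wx":0,"wy":0,"wz":0},
    {"gripper":1,"tx":0.03,"ty":0,"tz":0,"wx":0,"wy":0,"wz":0},
    {"gripper":1,"tx":0,"ty":0,"tz":0,"wx":0,"wy":0,"wz":0},
    {"gripper":1,"tx":0,"ty":0,"tz":0,"wx":0,"wy":0,"wz":0}
  ]
}}

```text
t: 40.7
ee_pos: [0.4364, 0.2008, 0.1037]
ee_rot: [9.0, 89.9, -32.7]
ft_force: [-0.6, 0.1, -0.5]
grip_width: 0.452
```

```bash
python3 go.py .4357 .2007 .1035 -41.6
```

```text
t 40.7 pos [0.4364 0.2008 0.1037] jaw yaw -41.63 tilt [ 0.001 -0.001 -1.   ] F [-0.6  0.1 -0.5] grip 0.452 j7 -83.3
shift units (now frame) [ 0.01  -0.024 -0.018]
turn units [-0.007  0.011 -0.002]
shift units (target frame) [ 0.01  -0.024 -0.018]
```

Seated: the load has come off the wrist. Releasing and rising.

Call:
{"op": "apply_moves", "data": {
  "commands": [
    {"gripper":0,"tx":0,"ty":0,"tz":0,"wx":0,"wy":0,"wz":0},
    {"gripper":0,"tx":0,"ty":0,"tz":0,"wx":0,"wy":0,"wz":0},
    {"gripper":0,"tx":0,"ty":0,"tz":0,"wx":0,"wy":0,"wz":0},
    {"gripper":0,"tx":0,"ty":0,"tz":0,"wx":0,"wy":0,"wz":0},
    {"gripper":0,"tx":0,"ty":0,"tz":0,"wx":0,"wy":0,"wz":0},
    {"gripper":0,"tx":-0.2,"ty":0,"tz":0,"wx":0,"wy":0,"wz":0},
    {"gripper":0,"tx":-0.5,"ty":0,"tz":0,"wx":0,"wy":0,"wz":0},
    {"gripper":0,"tx":-0.8,"ty":0,"tz":0,"wx":0,"wy":0,"wz":0}
  ]
}}

```text
t: 41.5
ee_pos: [0.4365, 0.2011, 0.1418]
ee_rot: [147.4, 90.0, 105.8]
ft_force: [0.3, 0.5, -0.3]
grip_width: 1.001
```

Call:
{"op": "apply_moves", "data": {
  "commands": [
    {"gripper":0,"tx":-0.9,"ty":0,"tz":0,"wx":0,"wy":0,"wz":0},
    {"gripper":0,"tx":-1,"ty":0,"tz":0,"wx":0,"wy":0,"wz":0},
    {"gripper":0,"tx":-1,"ty":0,"tz":0,"wx":0,"wy":0,"wz":0},
    {"gripper":0,"tx":-0.8,"ty":0,"tz":0,"wx":0,"wy":0,"wz":0},
    {"gripper":0,"tx":-0.4,"ty":0,"tz":0,"wx":0,"wy":0,"wz":0},
    {"gripper":0,"tx":0,"ty":0,"tz":0,"wx":0,"wy":0,"wz":0},
    {"gripper":0,"tx":0,"ty":0,"tz":0,"wx":0,"wy":0,"wz":0},
    {"gripper":0,"tx":0,"ty":0,"tz":0,"wx":0,"wy":0,"wz":0}
  ]
}}

```text
t: 42.3
ee_pos: [0.437, 0.2029, 0.2559]
ee_rot: [64.1, 89.4, 22.6]
ft_force: [0.6, 0.3, -0.3]
grip_width: 1.0
```

```bash
python3 go.py .436 -.15 .25 -75
python3 - <<'E'
from look import *
from m2 import capfit
p,d,i=look("w8"); print(captop(p,i,.141)); print(rect(p,d,i,(.4357,.2007),.04,.0775)); print(trayfit(p,i,'round_tray',(.4355,.2005,0),False))
src={}
for c in ("scene","side"):
    q,_=arm.read_camera(c); src[c]=q; cv2.imwrite(f"pics/{c}8.png",q[:,:,::-1])
for n,x in {'round_bottle':(.436,.201,0),'square_bottle':(.433,-.2255,np.radians(45)),'oblong_bottle':(.447,.0235,np.radians(130))}.items():
    print(n,*capfit(src,n,x),"side",*capfit(src,n,x,cams=("side",)))
E
```

```text
t 42.3 pos [0.437  0.2029 0.2559] jaw yaw -41.49 tilt [ 0.009  0.004 -1.   ] F [ 0.6  0.3 -0.3] grip 1.0 j7 -76.7
shift units (now frame) [  0.18  -10.603   9.318]
turn units [ 6.703  0.018 -0.113]
shift units (target frame) [ 0.234 -3.693 13.623]
[(array([431.1, 211.7]), array([305., 234.]), array([22., 46.]))]
(np.int64(579), [array([444.1, 205.4]), array([44.4, 63.9]), np.float64(32.7)])
(array([434.88, 200.2 ]), array([20.9], dtype=float32))
round_bottle [437.57 200.43] [14.5 11.5] side [437.95 200.86] [10.3]
square_bottle [ 434.15 -225.55] [ 6.1 34.5] side [ 434.31 -225.09] [34.7]
oblong_bottle [448.19  22.81] [10.6 23.7] side [448.31  21.2 ] [20.6]
```

View pics/w8.png

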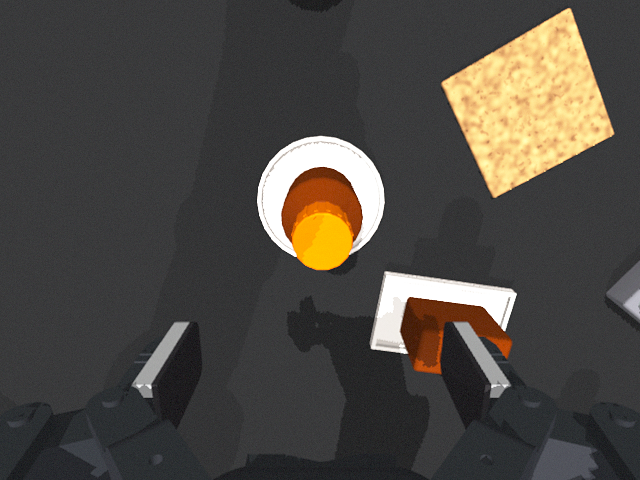

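View pics/side8.png

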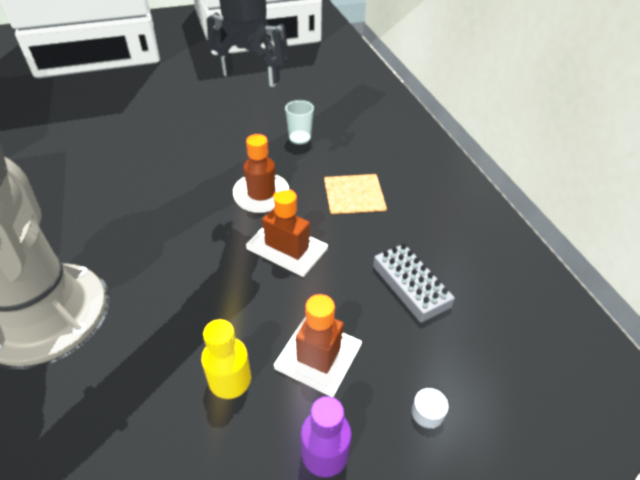

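View pics/scene8.png

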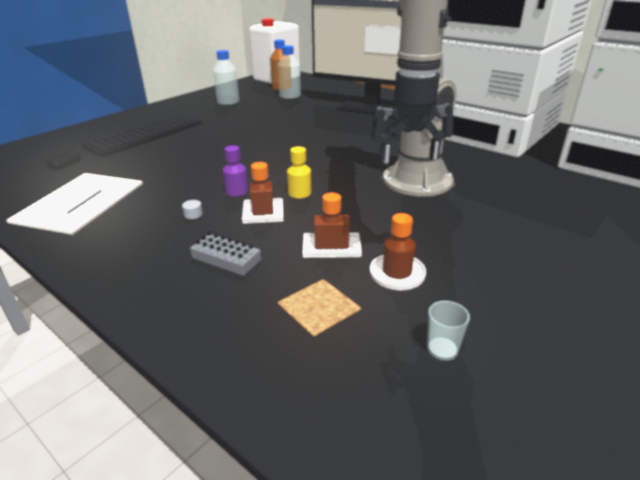

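Run:
```python
from workcell import arm
print(arm.hand_in(), arm.get_obs()['t'])
```

```text
the job is handed in; nothing more can be done
the job is handed in; nothing more can be done
```

All three bottles now stand upright on their own trays, and I handed the job in at about 42.5 s of robot time. I parked the round bottle on the cork mat, moved the square bottle to the square tray and the oblong to the oblong tray, then took the round one to the round tray. Each bottle was lowered until I felt contact before I let go.

**Final position checks (scene and side cameras, same calibration):**

| Bottle | Cap centre (mm) | Tray centre (mm) | Difference |
|---|---|---|---|
| Round | (437.6, 200.4) | (436.7, 201.8) | under 2 mm |
| Square | (434.2, -225.6) | (434.1, -225.7) | under 1 mm |
| Oblong | (448.2, 22.8) | (448.2, 23.3) | under 1 mm |

- **Oblong alignment:** the wrist camera's depth gave the bottle a yaw of 130.5° against 129.9° for the tray.
- **Other objects:** the mat is empty, and in the last pictures the beaker, rack, pump head and the purple and yellow bottles look unmoved. I judged that by eye and did not measure it.

**Checks that failed or disagreed:**
- The last wrist-camera fit of the round bottle's cap and body failed because the lighting had changed. I relied on the other two cameras and the wrist picture, which shows the bottle centred.
- The cameras disagree by about 1–3 mm in absolute position.
- I did not measure the square bottle's final yaw. In the picture taken just before it was set down, its edges looked parallel to the tray.

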